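# Snap the bowl support back onto the kitchen scale

### The job

The blue three-socket bowl support has been taken off the green spring kitchen scale and lies on the worktop. Set it over the scale's three barbed posts and push each capped corner down until its post clicks through and all three corners are fully home, then let go of it. Push with feeling: never drive the needle to the end of the red marks (the scale's spring takes only about 21 N; its column is sticky and sinks a little first), and do not disturb the brush and the cups behind it.

Things in the scene. Friction and masses are not known exactly. Their poses are not given: they have to be found in the camera images.
- support: Blue plastic bowl support, 138 mm over all, 0.14 to 0.24 kg. Origin: centre of its flat underside, z up. Hub 6 mm thick with a grip rib in the middle: 12 mm thick (along x), 44 mm long (along y), top 27 mm above the underside; pinch it across x. Three round sleeves, 30 mm across, 23 mm high, stand 54 mm from the centre at 180, +60 and -60 degrees from x; it fits in any of three turns (120 degrees).
- cap1 (a point): centre of the flat rubber top of the closed sleeve at 180 degrees, 23 mm above the support's underside: push here
- cap2 (a point): centre of the flat top of the closed sleeve at +60 degrees: push here
- cap3 (a point): centre of the flat top of the closed sleeve at -60 degrees: push here
- sock1 (a point): mouth of the hole under cap1, in the plane of the support's underside: 12 x 12 mm, blind, with an inner ledge 2.5 mm thick above which the post's barbs must spring out. Compare its height with seat: about 8 mm above it when just laid on, 0 mm when clicked home (it then stays down, with up to 1.7 mm of play)
- sock2 (a point): mouth of the hole under cap2, likewise
- sock3 (a point): mouth of the hole under cap3, likewise
- scale: Green spring kitchen scale, housing 130 x 130 mm, 56 mm high, fixed to the worktop; origin at the centre of its foot, z up, dial on its -x face (the needle turns clockwise with load, red marks at the end of its range). Above it a sprung aluminium crosshead with three barbed posts, see seat.
- seat (a point): Centre of the crosshead, in the plane of the shoulders on which the support's underside rests when home; 78 to 96 mm above the scale's foot; axes as the scale's. Posts 54 mm from it at 180, +60, -60 degrees from x. Pushed, its column first slides down 3 to 15 mm (unknown, and stays), then the spring gives. One post lets go at 7 to 14 N, unlike each time; all three at once need more than the spring bears.
- post1 (a point): foot of the post at 180 degrees, in the plane of the shoulders. Each post is 13 mm high with a pair of orange spring barbs, 6 mm over the tip, 16 mm over the widest (4 to 5 mm up), which move in as the hole is pushed over them
- post2 (a point): foot of the post at +60 degrees, in the plane of the shoulders
- post3 (a point): foot of the post at -60 degrees, in the plane of the shoulders
- dish_brush: wooden dish brush, 154 mm long, 46 mm high, bystander; origin under its centre
- pattern_cup: straight cup with green squares, 65 mm wide, 78 mm high, bystander; origin at the centre of its foot
- blue_cup: straight white and blue cup, 65 mm wide, 78 mm high, bystander; origin at the centre of its foot
- stem (a joint): how far the spring is pushed down, m: near 0 unloaded, about 5 N per mm, overloaded above 0.0045; the needle turns with it, and reaches the end of the red marks there (red begins at 0.0036, about 16 N)
Things that resemble listed ones, but are neither listed nor needed, are in the scene too. There is more than one size of the support; the one meant has the size given above.

How it is judged:
By the outcome, as a careful person would: the job done as asked, in the order asked, and still so for the second after the job is handed in, with the robot touching nothing.
It also fails if it takes over 61 s, if anything falls off the work surface, if the arm or the gripper's body presses on something with over 40 N, if the wrist force passes 120 N, or if a joint passes its speed limit or range.

### The arm

A 7-joint arm with a two-finger parallel gripper is mounted at the origin on a cart in front of the work surface, level with it; the furniture and walls round the work are solid. World frame = base frame: x ahead of the robot, y to its left, z up, the work surface at z = 0. Lengths are in m, angles in rad, forces in N, time in s.
With the tool pointing down it reaches from about 0.425 to 1.025 m from the base axis. Payload 9.4 kg.
Tool frame: the origin (TCP) lies at the very end of the fingers, on their centre line; the grasp point (between the pads) lies 19 mm behind it; z points along the fingers, y is the direction in which the jaws open and shut (so a half turn about z gives the same grasp; the last joint's range is limited). The gripper opens to 93 mm and grips with 3 to 60 N. Pads are 15 mm wide; open, the fingers measure 128 mm over their backs; the gripper's body (75 mm by 188 mm) begins 65 mm behind the grasp point.
Start: joints at [1.241, 0.599, -0.003, 1.599, 0.002, 0.943, -0.08], TCP at [0.181, -0.702, 0.219] pointing down, gripper open.
Joint ranges: [-2.57, 2.57], [-0.35, 1.97], [-1.29, 1.29], [0.11, 2.56], [-1.05, 4.19], [0.11, 1.86], [-2.63, 2.63]. Speed limits (rad/s): [2.22, 2.22, 3.01, 3.01, 3.14, 3.14, 3.14].

### API

Orientations are given as a 3x3 rotation matrix whose columns are the frame's x, y, z axes.
In Python, from workcell import ctrl, viewer, order gives the robot as it stands.
- The arm moves only by the tool drive_tool, never from a script. Its argument "increments" is a list of rows, each an object of numbers: "x", "y", "z": the shift along the tool's x, y, z as a fraction of full scale; "wx", "wy", "wz": the turn, a rotation vector about the tool's x, y, z as a fraction of full scale; "hand": the closure, from 0 (fully open) to 1 (shut). In form: [{"x": .., "y": .., "z": .., "wx": .., "wy": .., "wz": .., "hand": ..}, ...]. A call has 1 to 8 rows; each row is the pose to reach, as a shift and turn from the pose commanded when the call began, along the tool's axes at that moment, turning the shorter way round; what a row does not reach only later rows make up. Full scale, the value 1, is 15 cm for a shift and 180 degrees for a turn. A row lasts 1/10 s, in which the tool goes at most 50 mm and 8.59 degrees, less where a joint would pass 70% of its speed; a pose out of reach is approached as far as the arm can. A call with a number of a shift or a turn outside -1 to 1 is refused whole. A call with a gripper value outside its range is refused whole. The fingers move at their own pace and stop on an object; "newtons" is the grip in N (left out, the last holds). Time passes only in rows, so rows that repeat a pose let the fingers close. It gives the time, the measured TCP pose, the force and the opening at its end, in the units of the state.
- ctrl.read_state(): the state, without advancing time (a new reading comes with each control period).
- viewer.snapshot(name): name is "scene" or "side" or "wrist"; returns a dict with "pixels" (384x512x3 uint8, red, green, blue), "fx", "fy", "cx", "cy" (pixels), "cam_to_world" (4x4, takes a point from camera to world coordinates); the wrist camera has in their place "tool_from_camera" (4x4, takes a point from camera to tool coordinates, whose origin is the TCP and whose axes are the flange's). Camera axes: x right, y up, looking along -z (the intrinsics and any distortion apply to the point x, -y, -z); pixel columns grow to the right and rows downward; lengths in m; the calibration is good to about 2 mm. A picture is of the moment at which its call begins: read the wrist's pose just before it. There is no depth.
- order.finish_job(): hands the job in, once; it reports no verdict.
The state is a dict: "time": time; "joint_pos": joint angles; "qd": joint speeds; "joint_torque": joint torques, N m; "tool_pos": TCP position; "ee_rot": TCP orientation; "force": force on the tool from outside, world axes, zero at the start; "moment": the same for the moment, N m; "opening": finger opening in m.
Only numpy, scipy, OpenCV 4.12 (cv2) and the standard library are available. Lean on these libraries where they do the work, as an engineer would, in place of code of your own. Each camera call takes 0.05 s, during which the arm holds its last target.

## Working session

There is one attempt and no reset: what is moved stays moved. The work goes in short steps, Python scripts to look and compute and a tool call to move; the robot and the scene stay as the last step left them, time stands still between calls to the robot, and variables do not carry over. Pictures are saved under pics/ and viewed, and the job is handed in when it is done.

Besides the shell and the picture viewer there is one more tool, called after "Emit:" by a JSON object that holds its "method" and its "body". drive_tool: Moves the arm, as the interface text tells. Its arguments: {"type":"object","properties":{"increments":{"type":"array"},"newtons":{"type":"number"}},"required":["increments"]}

```bash
mkdir -p pics; cat > h.py <<'E'
import numpy as np, cv2, json
from workcell import ctrl, viewer, order
def snap(n,f):
    s=ctrl.read_state(); d=viewer.snapshot(n)
    cv2.imwrite('pics/'+f+'.png',cv2.cvtColor(np.asarray(d['pixels']),cv2.COLOR_RGB2BGR))
    k={a:(np.asarray(b).tolist()) for a,b in d.items() if a!='pixels'}
    if n=='wrist':
        T=np.eye(4);T[:3,:3]=s['ee_rot'];T[:3,3]=s['tool_pos']
        k['cam_to_world']=(T@np.array(d['tool_from_camera'])).tolist()
    json.dump(k,open('pics/'+f+'.json','w')); return d,s
def ray(f,u,v):
    k=json.load(open('pics/'+f+'.json'));M=np.array(k['cam_to_world'])
    p=np.array([[[u,v]]],float);K=np.array([[k['fx'],0,k['cx']],[0,k['fy'],k['cy']],[0,0,1]])
    dist=k.get('distortion',k.get('dist'))
    q=cv2.undistortPoints(p,K,np.array(dist,float) if dist is not None else None)[0,0]
    d=M[:3,:3]@np.array([q[0],-q[1],-1.]);return M[:3,3],d/np.linalg.norm(d)
def onz(f,u,v,z):
    o,d=ray(f,u,v);return o+d*(z-o[2])/d[2]
def tri(*obs):
    A=np.zeros((3,3));b=np.zeros(3)
    for f,u,v in obs:
        o,d=ray(f,u,v);P=np.eye(3)-np.outer(d,d);A+=P;b+=P@o
    x=np.linalg.solve(A,b)
    return x,[np.linalg.norm((np.eye(3)-np.outer(ray(f,u,v)[1],ray(f,u,v)[1]))@(x-ray(f,u,v)[0])) for f,u,v in obs]
def proj(f,X):
    k=json.load(open('pics/'+f+'.json'));M=np.linalg.inv(np.array(k['cam_to_world']))
    p=M[:3,:3]@np.array(X)+M[:3,3];return k['cx']+k['fx']*p[0]/-p[2],k['cy']-k['fy']*p[1]/-p[2]
E
python3 - <<'E'
from h import *
for n in ['scene','side','wrist']:
    d,s=snap(n,n+'0')
    print({a:np.round(b,4).tolist() if not isinstance(b,(dict,str)) else b for a,b in d.items() if a!='pixels'})
print(s)
E
```

```text
{'fx': 359.9549, 'fy': 359.9549, 'cx': 259.6543, 'cy': 198.2013, 'cam_to_world': [[-0.531, 0.6574, -0.5346, 0.0735], [-0.8473, -0.418, 0.3276, 0.1027], [-0.0081, 0.627, 0.779, 0.8101], [0.0, 0.0, 0.0, 1.0]]}
{'fx': 379.0192, 'fy': 379.0192, 'cx': 253.5591, 'cy': 192.3739, 'cam_to_world': [[0.8854, 0.236, -0.4004, 0.1113], [-0.4643, 0.4099, -0.7851, -1.0759], [-0.0212, 0.8811, 0.4725, 0.6144], [0.0, 0.0, 0.0, 1.0]]}
{'fx': 307.5665, 'fy': 307.5665, 'cx': 258.1368, 'cy': 193.8263, 'tool_from_camera': [[-0.0001, 0.9632, 0.2686, 0.0744], [1.0, 0.0, 0.0001, -0.0002], [0.0001, 0.2686, -0.9632, -0.1656], [0.0, 0.0, 0.0, 1.0]]}
{'time': 0.1, 'joint_pos': array([ 1.24131705,  0.60005841, -0.00253855,  1.60005848,  0.0018221 ,
        0.94292524, -0.07980151]), 'qd': array([ 5.41626508e-04, -6.99403944e-04, -4.55945353e-04, -1.59405815e-03,
       -7.89042580e-04,  9.42572035e-05, -9.48640107e-04]), 'joint_torque': array([ 5.04967102e-03, -7.66559315e+01,  1.50235914e+00, -2.52937889e+01,
       -5.23011375e-02,  1.36614745e-02,  1.04645735e-04]), 'tool_pos': array([ 0.18118253, -0.70152816,  0.21783375]), 'ee_rot': array([[ 9.68204525e-01,  2.50159424e-01, -5.09961707e-04],
       [ 2.50159896e-01, -9.68203589e-01,  1.35497899e-03],
       [-1.54785993e-04, -1.43946875e-03, -9.99998952e-01]]), 'force': array([-0.72189895, -0.41970414,  0.11634317]), 'moment': array([-7.02608439e-05,  2.12901848e-03,  2.95346541e-03]), 'opening': 0.09318622384523241}
```

View pics/scene0.png

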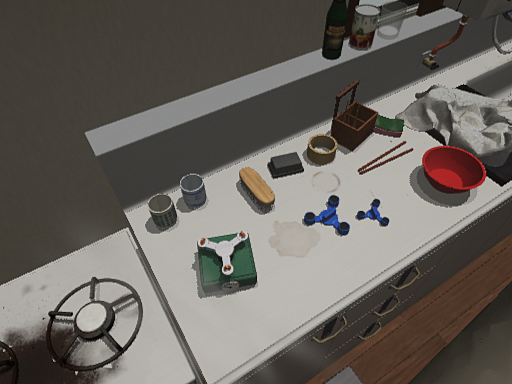

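View pics/side0.png

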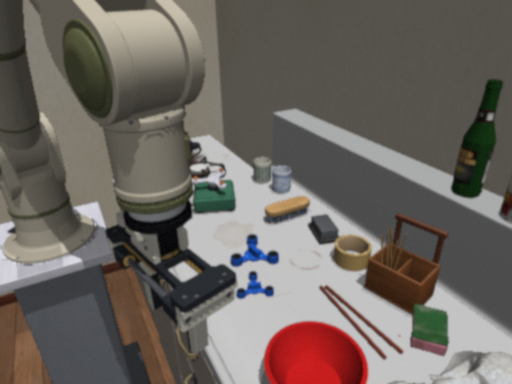

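View pics/wrist0.png

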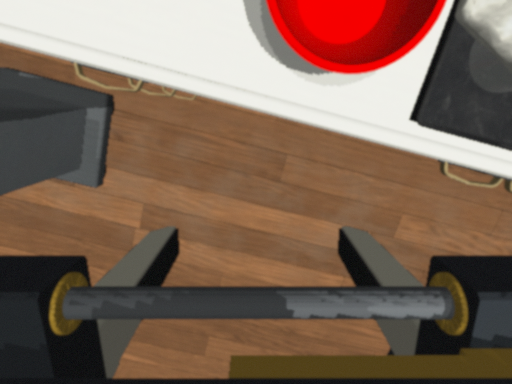

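Two blue candidates: the large one at scene (328,216), side (254,254), and the small one at scene (374,213), side (255,288). I'll measure both for size with close crops.

```bash
python3 - <<'E'
from h import *
a=cv2.imread('pics/scene0.png');
c1=cv2.resize(a[185:245,290:400],None,fx=5,fy=5,interpolation=cv2.INTER_CUBIC)
c2=cv2.resize(a[220:300,185:270],None,fx=5,fy=5,interpolation=cv2.INTER_CUBIC)
b=cv2.imread('pics/side0.png')
c3=cv2.resize(b[225:305,220:290],None,fx=5,fy=5,interpolation=cv2.INTER_CUBIC)
c4=cv2.resize(b[140:220,180:250],None,fx=5,fy=5,interpolation=cv2.INTER_CUBIC)
cv2.imwrite('pics/cA.png',np.hstack([c2,cv2.resize(c4,(350,400))]))
cv2.imwrite('pics/cB.png',c1);cv2.imwrite('pics/cC.png',c3)
for f in ['scene0','side0']:
    im=cv2.imread('pics/'+f+'.png').astype(int);m=((im[:,:,0]>im[:,:,2]+50)&(im[:,:,0]>im[:,:,1]+40)).astype(np.uint8)
    n,l,st,ce=cv2.connectedComponentsWithStats(m)
    for i in range(1,n):
        if st[i,4]>40: print(f,st[i],ce[i],onz(f,*ce[i],0.012))
E
```

```text
scene0 [308 206  28  16 153] [324.1372549  213.66666667] [ 0.47996052 -0.3534073   0.012     ]
scene0 [372 206  11  15  63] [376.58730159 213.03174603] [ 0.40459086 -0.47612226  0.012     ]
scene0 [362 210  12   9  45] [368.06666667 214.37777778] [ 0.41367826 -0.45327121  0.012     ]
scene0 [323 213  17  15 116] [332.68103448 220.85344828] [ 0.448622   -0.35778792  0.012     ]
side0 [231 237  47  29 484] [253.79132231 254.2231405 ] [ 0.46553628 -0.37427819  0.012     ]
side0 [238 275  35  23 304] [254.375      287.91118421] [ 0.40857924 -0.4856166   0.012     ]
```

View pics/cB.png

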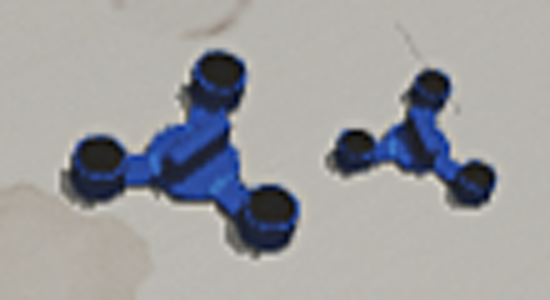

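View pics/cC.png

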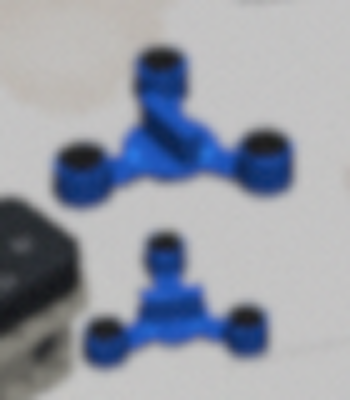

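View pics/cA.png

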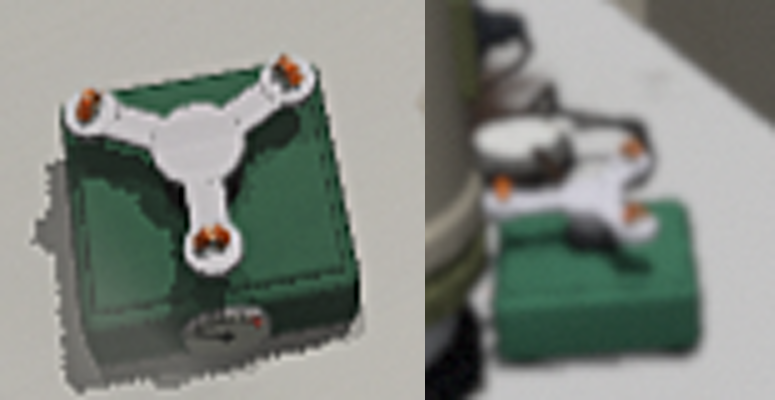

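Close crops: the left/upper piece is bigger, with its three black caps at scene ≈(309,216), (333,199), (343,227) and side ≈(236,256), (252,236), (273,254). On the scale, the post tips are at about (203,241), (243,234), (227,268); the dial is at scene (230,285), needle at rest.

```bash
python3 - <<'E'
from h import *
S=[(309.5,216),(333.5,199),(343.5,226.7)]
for p in S: print('sc',onz('scene0',*p,0.023))
Q=[onz('scene0',*p,0.023) for p in S];c=sum(Q)/3
print(c,[np.linalg.norm(q-c) for q in Q],[np.degrees(np.arctan2(*(q-c)[1::-1])) for q in Q])
D=[(236.3,256.3),(252,236),(272.7,254)]
Q=[onz('side0',*p,0.023) for p in D];c=sum(Q)/3
print(c,[np.linalg.norm(q-c) for q in Q],[np.degrees(np.arctan2(*(q-c)[1::-1])) for q in Q])
for p in [(360.5,214.5),(376,202),(384.2,221)]: print('small',onz('scene0',*p,0.018))
# crosshead: shoulder disc centres approx
P=[(202.5,241.2),(242.8,234.8),(227.2,269)]
for z in [.08,.09,.1]:
    Q=[onz('scene0',*p,z) for p in P];c=sum(Q)/3
    print(z,c,[np.linalg.norm(q-c) for q in Q],[np.degrees(np.arctan2(*(q-c)[1::-1])) for q in Q])
E
```

```text
sc [ 0.48933069 -0.30898651  0.023     ]
sc [ 0.50040176 -0.4010152   0.023     ]
sc [ 0.41356161 -0.36343944  0.023     ]
[ 0.46776469 -0.35781372  0.023     ] [np.float64(0.05337778981015097), np.float64(0.054143762433720016), np.float64(0.05449423882106382)] [np.float64(66.16990966331238), np.float64(-52.93034619790193), np.float64(-174.0745066495899)]
[ 0.47004548 -0.36543316  0.023     ] [np.float64(0.0538763156466081), np.float64(0.05640254538530885), np.float64(0.05412792038166862)] [np.float64(-171.8432570767346), np.float64(66.89332700004127), np.float64(-54.806028200813216)]
small [ 0.42180498 -0.43149871  0.018     ]
small [ 0.43123442 -0.49726835  0.018     ]
small [ 0.37162156 -0.47030111  0.018     ]
0.08 [ 0.49236133 -0.05467027  0.08      ] [np.float64(0.05598110073920785), np.float64(0.05592397900467793), np.float64(0.05582572840992217)] [np.float64(38.44798537408309), np.float64(-81.70192856465381), np.float64(158.4238382466059)]
0.09 [ 0.48662389 -0.05251447  0.09      ] [np.float64(0.05521431493757487), np.float64(0.055157975612365656), np.float64(0.0550610707782339)] [np.float64(38.447985374083125), np.float64(-81.70192856465393), np.float64(158.4238382466059)]
0.1 [ 0.48088644 -0.05035866  0.1       ] [np.float64(0.05444752913594199), np.float64(0.054391972220053444), np.float64(0.054296413146545576)] [np.float64(38.447985374083096), np.float64(-81.70192856465381), np.float64(158.4238382466059)]
```

```bash
cat >> h.py <<'E'
from scipy.spatial.transform import Rotation as Ro
def plan(pos,yaw):
    s=ctrl.read_state();R=np.array(s['ee_rot']);a=np.radians(yaw)
    y=np.array([np.cos(a),np.sin(a),0]);z=np.array([0,0,-1.]);x=np.cross(y,z)
    Rt=np.stack([x,y,z],1);d=R.T@(np.array(pos)-s['tool_pos'])
    w=Ro.from_matrix(R.T@Rt).as_rotvec()
    print('t',round(s['time'],2),'shift',np.round(d/.15,4),'turn',np.round(w/np.pi,4),'rows>=',np.linalg.norm(d)/.05,np.degrees(np.linalg.norm(w))/8.59, 'F',np.round(s['force'],2))
E
python3 -c "
from h import *
plan([.469,-.362,.20],6.6)"
```

```text
t 0.15 shift [ 2.4239 -1.7119  0.1213] turn [-3.000e-04 -2.000e-04 -4.562e-01] rows>= 8.909729017228303 9.558887762093907 F [ 0.33 -0.04 -0.88]
```

Emit:
{"method": "drive_tool", "body": {"increments": [{"x": 0.3,"y": -0.2,"z": 0,"wz": -0.04},{"x": 0.6,"y": -0.42,"z": 0,"wz": -0.08},{"x": 0.9,"y": -0.64,"z": 0,"wz": -0.12},{"x": 1.0,"y": -0.7,"z": 0,"wz": -0.16}]}}

```text
invalid input at $.increments[0]: expected keys x, y, z, wx, wy, wz, hand
```

```bash
python3 -c "
from h import *
plan([.469,-.362,.20],6.6)"
```

```text
t 0.15 shift [ 2.4239 -1.7119  0.1213] turn [-3.000e-04 -2.000e-04 -4.562e-01] rows>= 8.909729017228303 9.558887762093907 F [ 0.33 -0.04 -0.88]
```

Emit:
{"method": "drive_tool", "body": {"increments": [{"x": 0.3,"y": -0.2,"z": 0,"wx": 0,"wy": 0,"wz": -0.04,"hand": 0},{"x": 0.6,"y": -0.42,"z": 0,"wx": 0,"wy": 0,"wz": -0.08,"hand": 0},{"x": 0.9,"y": -0.64,"z": 0,"wx": 0,"wy": 0,"wz": -0.12,"hand": 0},{"x": 1.0,"y": -0.7,"z": 0,"wx": 0,"wy": 0,"wz": -0.16,"hand": 0},{"x": 1.0,"y": -0.7,"z": 0,"wx": 0,"wy": 0,"wz": -0.16,"hand": 0}]}}

```text
time: 0.65
tool_pos: [0.3048, -0.5584, 0.2188]
ee_rot: [[0.72, 0.694, 0.002], [0.694, -0.72, 0.002], [0.003, -0.0, -1.0]]
force: [0.4, -0.6, 0.5]
opening: 0.0929
```

```bash
python3 -c "
from h import *
plan([.469,-.362,.20],6.6)"
```

```text
t 0.65 shift [ 1.6963 -0.1842  0.1301] turn [ 0.0004 -0.0009 -0.2927] rows>= 5.133688913700332 6.133636249523644 F [ 0.36 -0.64  0.48]
```

Emit:
{"method": "drive_tool", "body": {"increments": [{"x": 0.25,"y": -0.03,"z": 0.02,"wx": 0,"wy": 0,"wz": -0.045,"hand": 0},{"x": 0.5,"y": -0.06,"z": 0.04,"wx": 0,"wy": 0,"wz": -0.09,"hand": 0},{"x": 0.75,"y": -0.08,"z": 0.06,"wx": 0,"wy": 0,"wz": -0.135,"hand": 0},{"x": 1.0,"y": -0.1,"z": 0.07,"wx": 0,"wy": 0,"wz": -0.18,"hand": 0},{"x": 1.0,"y": -0.1,"z": 0.07,"wx": 0,"wy": 0,"wz": -0.18,"hand": 0}]}}

```text
time: 1.15
tool_pos: [0.4028, -0.4452, 0.208]
ee_rot: [[0.238, 0.971, 0.002], [0.971, -0.238, 0.002], [0.002, 0.001, -1.0]]
force: [-0.4, 0.1, -0.4]
opening: 0.093
```

```bash
python3 -c "
from h import *
plan([.469,-.362,.20],6.6)"
```

```text
t 1.15 shift [0.6437 0.2962 0.0553] turn [ 0.0005 -0.0007 -0.1132] rows>= 2.1322769182329475 2.3727364754425215 F [-0.39  0.1  -0.36]
```

Emit:
{"method": "drive_tool", "body": {"increments": [{"x": 0.25,"y": 0.1,"z": 0.02,"wx": 0,"wy": 0,"wz": -0.04,"hand": 0},{"x": 0.5,"y": 0.22,"z": 0.04,"wx": 0,"wy": 0,"wz": -0.08,"hand": 0},{"x": 0.644,"y": 0.296,"z": 0.05,"wx": 0,"wy": 0,"wz": -0.113,"hand": 0},{"x": 0.644,"y": 0.296,"z": 0.05,"wx": 0,"wy": 0,"wz": -0.113,"hand": 0},{"x": 0.644,"y": 0.296,"z": 0.05,"wx": 0,"wy": 0,"wz": -0.113,"hand": 0}]}}

```text
time: 1.65
tool_pos: [0.4655, -0.3675, 0.2003]
ee_rot: [[-0.102, 0.995, -0.001], [0.995, 0.102, -0.0], [-0.0, -0.001, -1.0]]
force: [-0.6, -0.0, -0.5]
opening: 0.0929
```

```bash
python3 -c "
from h import *
snap('wrist','w1');snap('side','s1')
plan([.469,-.362,.20],6.6)"
```

```text
t 1.75 shift [0.0382 0.032  0.0029] turn [-0.0003  0.0002 -0.0046] rows>= 0.14979487799273272 0.09711296042220804 F [-1.08  0.04  0.49]
```

View pics/w1.png

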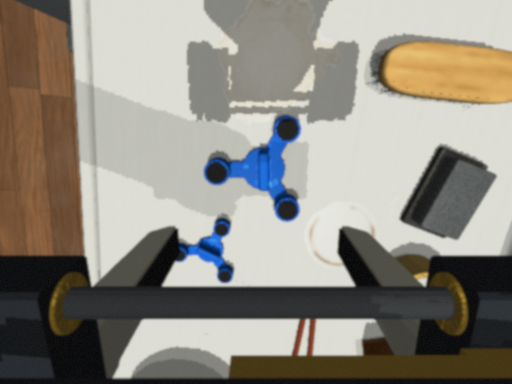

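View pics/s1.png

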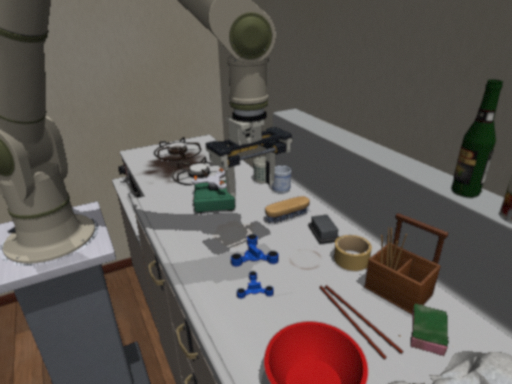

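The wrist view shows the large support with caps at (217,172), (287,128), (287,207) and its rib vertical at (264,170); the small one is at (208,248).

```bash
python3 - <<'E'
from h import *
im=cv2.imread('pics/w1.png').astype(int)
m=((im.max(2)<75)).astype(np.uint8);m[235:]=0
n,l,st,ce=cv2.connectedComponentsWithStats(m)
for i in range(1,n):
    if 60<st[i,4]<3000: print(st[i],ce[i])
Q=[]
for (a,b) in [(217,172),(287,128),(287,207)]:
    w=m[b-16:b+17,a-16:a+17];ys,xs=np.nonzero(w);q=(a-16+xs.mean(),b-16+ys.mean());print(q,len(xs));Q.append(onz('w1',*q,.023))
c=sum(Q)/3
print(c,[np.linalg.norm(q-c) for q in Q],[np.degrees(np.arctan2(*(q-c)[1::-1])) for q in Q])
print(proj('w1',[*ctrl.read_state()['tool_pos'][:2],.023]))
E
python3 -c "
import cv2
a=cv2.imread('pics/w1.png')[100:240,190:320];cv2.imwrite('pics/c2.png',cv2.resize(a,None,fx=4,fy=4,interpolation=2))"
```

```text
[ 16   0  54  27 643] [50.99844479  7.58475894]
[374  52  13  31 111] [379.86486486  67.63963964]
[278 119  20  20 319] [287.17868339 128.47021944]
[ 401  147   83   80 2006] [432.60169492 184.63808574]
[207 163  19  19 286] [215.93006993 172.26573427]
[278 202  18  17 247] [286.81781377 209.65991903]
[216 225  11  10  91] [221.02197802 229.21978022]
(np.float64(216.1160409556314), np.float64(171.96587030716722)) 293
(np.float64(287.1786833855799), np.float64(128.47021943573668)) 319
(np.float64(286.66037735849056), np.float64(208.73962264150944)) 265
[ 0.47036455 -0.3605618   0.023     ] [np.float64(0.05356063533866653), np.float64(0.0535834312747253), np.float64(0.05316303349519914)] [np.float64(-172.56475244485634), np.float64(66.93078291749035), np.float64(-52.838315172425226)]
(np.float64(257.7237727950281), np.float64(176.73624965736434))
```

View pics/c2.png

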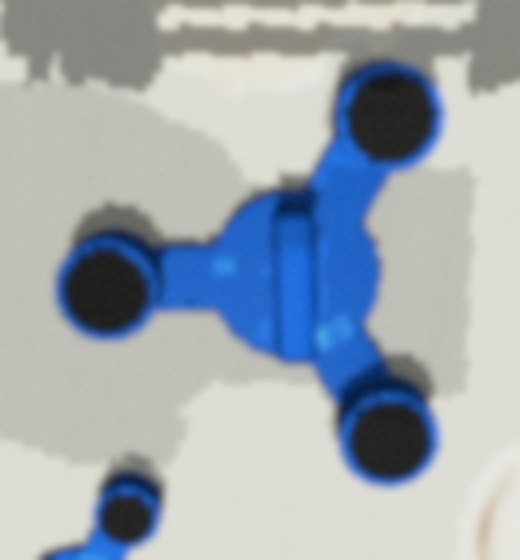

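```bash
python3 -c "
from h import *
plan([.488,-.11,.26],-15)"
```

```text
t 1.75 shift [ 1.6968  0.3264 -0.3983] turn [-0.0003  0.0002  0.1154] rows>= 5.3196734702796595 2.417765302085373 F [-1.08  0.04  0.49]
```

Emit:
{"method": "drive_tool", "body": {"increments": [{"x": 0.25,"y": 0.05,"z": -0.1,"wx": 0,"wy": 0,"wz": 0.02,"hand": 0},{"x": 0.5,"y": 0.1,"z": -0.2,"wx": 0,"wy": 0,"wz": 0.04,"hand": 0},{"x": 0.75,"y": 0.15,"z": -0.3,"wx": 0,"wy": 0,"wz": 0.06,"hand": 0},{"x": 1.0,"y": 0.2,"z": -0.4,"wx": 0,"wy": 0,"wz": 0.08,"hand": 0}]}}

```text
time: 2.15
tool_pos: [0.4795, -0.2143, 0.2612]
ee_rot: [[0.153, 0.988, -0.0], [0.988, -0.153, -0.0], [-0.0, -0.0, -1.0]]
force: [0.7, 0.2, 0.2]
opening: 0.0931
```

```bash
python3 -c "
from h import *
plan([.488,-.11,.26],-15)"
```

```text
t 2.15 shift [ 0.6961 -0.0499  0.0079] turn [-0.      0.0001  0.0345] rows>= 2.09368240899381 0.7239334415033716 F [0.71 0.22 0.21]
```

Emit:
{"method": "drive_tool", "body": {"increments": [{"x": 0.25,"y": -0.02,"z": 0,"wx": 0,"wy": 0,"wz": 0.01,"hand": 0},{"x": 0.5,"y": -0.04,"z": 0,"wx": 0,"wy": 0,"wz": 0.02,"hand": 0},{"x": 0.67,"y": -0.05,"z": 0,"wx": 0,"wy": 0,"wz": 0.035,"hand": 0},{"x": 0.67,"y": -0.05,"z": 0,"wx": 0,"wy": 0,"wz": 0.035,"hand": 0},{"x": 0.67,"y": -0.05,"z": 0,"wx": 0,"wy": 0,"wz": 0.035,"hand": 0}]}}

```text
time: 2.65
tool_pos: [0.4872, -0.1147, 0.2607]
ee_rot: [[0.254, 0.967, -0.0], [0.967, -0.254, -0.001], [-0.001, 0.0, -1.0]]
force: [0.5, -0.9, -0.7]
opening: 0.0932
```

```bash
python3 -c "
from h import *
snap('wrist','w2')
plan([.488,-.04,.26],-21.6)"
```

```text
t 2.7 shift [ 0.487  -0.1228  0.0037] turn [0.     0.0003 0.0378] rows>= 1.506741194543642 0.7916838242265676 F [-0.56  0.08 -0.22]
```

View pics/w2.png

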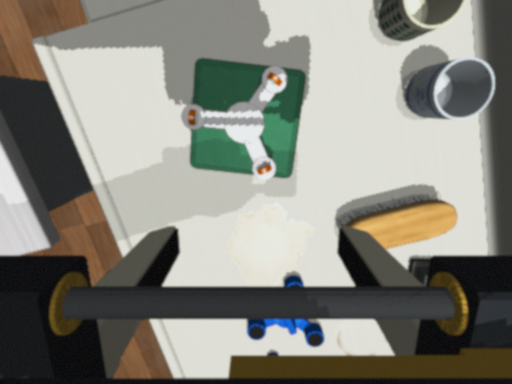

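The scale's crosshead is seen from above with posts at (193,117), (276,79), (263,168). Next, a second view further along for parallax.

Emit:
{"method": "drive_tool", "body": {"increments": [{"x": 0.25,"y": -0.06,"z": 0,"wx": 0,"wy": 0,"wz": 0.02,"hand": 0},{"x": 0.48,"y": -0.12,"z": 0,"wx": 0,"wy": 0,"wz": 0.038,"hand": 0},{"x": 0.48,"y": -0.12,"z": 0,"wx": 0,"wy": 0,"wz": 0.038,"hand": 0},{"x": 0.48,"y": -0.12,"z": 0,"wx": 0,"wy": 0,"wz": 0.038,"hand": 0}]}}

```text
time: 3.1
tool_pos: [0.4883, -0.0406, 0.2605]
ee_rot: [[0.367, 0.93, -0.0], [0.93, -0.367, -0.001], [-0.001, -0.0, -1.0]]
force: [0.1, 0.7, -0.2]
opening: 0.0934
```

```bash
python3 -c "
from h import *
snap('wrist','w3')
a=cv2.imread('pics/w2.png')[50:200,165:325];b=cv2.imread('pics/w3.png')
cv2.imwrite('pics/c3.png',cv2.resize(a,None,fx=4,fy=4,interpolation=2))
"
```

```text
(no output)
```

View pics/w3.png

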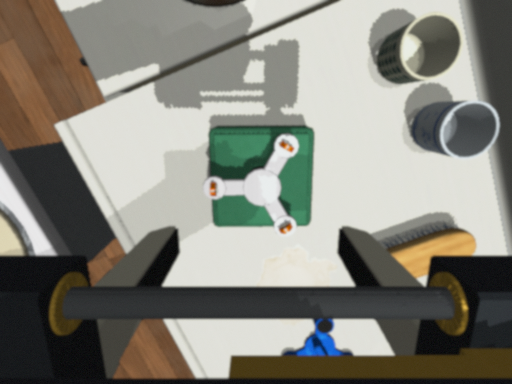

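View pics/c3.png

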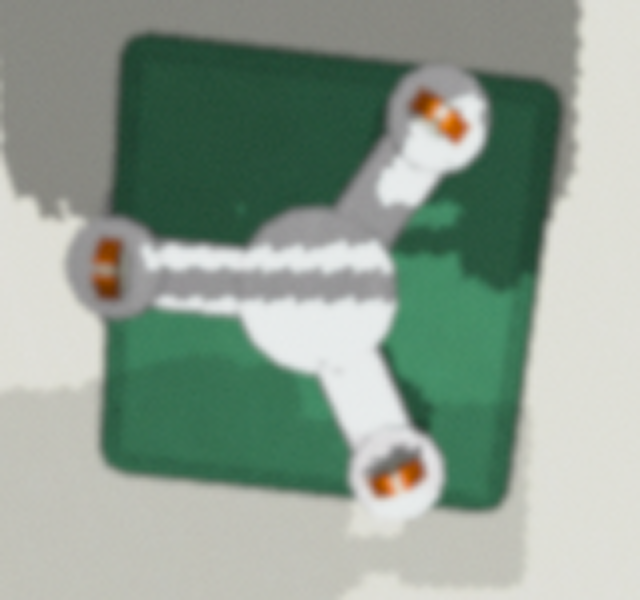

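```bash
python3 - <<'E'
from h import *
def orange(f,seeds):
    im=cv2.imread('pics/'+f+'.png').astype(int)
    m=((im[:,:,2]>im[:,:,0]+50)&(im[:,:,2]>im[:,:,1]+30));o=[]
    for a,b in seeds:
        w=m[b-9:b+10,a-9:a+10];ys,xs=np.nonzero(w);o.append(((xs.min()+xs.max())/2*.0+a-9+xs.mean(),b-9+ys.mean()))
    return o
O={'w2':orange('w2',[(193,117),(274,79),(264,168)]),'w3':orange('w3',[(213,188),(288,146),(287,227)]),'scene0':orange('scene0',[(227,268),(203,241),(243,235)])}
# order post1, post2(+60 deg -> ~38), post3
print(O)
for i in range(3):
    print(tri(*[(f,*O[f][i]) for f in ['w2','w3']]),tri(*[(f,*O[f][i]) for f in O]))
for f in O:
  for z in [.09,.1]:
    Q=[onz(f,*p,z) for p in O[f]];c=sum(Q)/3
    print(f,z,c,[round(np.linalg.norm(q-c),4) for q in Q],[np.degrees(np.arctan2(*(q-c)[1::-1])) for q in Q])
E
```

```text
{'w2': [(np.float64(191.14084507042253), np.float64(116.21126760563381)), (np.float64(275.0), np.float64(78.68235294117648)), (np.float64(264.06756756756755), np.float64(169.35135135135135))], 'w3': [(np.float64(212.56756756756758), np.float64(188.8918918918919)), (np.float64(286.4189189189189), np.float64(146.44594594594594)), (np.float64(285.8615384615385), np.float64(228.6153846153846))], 'scene0': [(np.float64(227.25), np.float64(266.6)), (np.float64(201.875), np.float64(240.375)), (np.float64(242.8235294117647), np.float64(233.58823529411765))]}
(array([ 0.43674232, -0.03272388,  0.09674052]), [np.float64(0.0001329773782334306), np.float64(0.00013297737823356575)]) (array([ 0.43683408, -0.03304919,  0.09740851]), [np.float64(0.00033361735671042376), np.float64(0.0004674542903236745), np.float64(0.0007512420458574396)])
(array([ 0.52945833, -0.01912123,  0.09492978]), [np.float64(0.00037196277891858543), np.float64(0.00037196277891862674)]) (array([ 0.52961875, -0.01849206,  0.09445437]), [np.float64(0.0006907061027498764), np.float64(0.0008166064226832318), np.float64(0.00130565
[... 812 characters left out ...]
at64(158.3373654084861), np.float64(39.18544337223828), np.float64(-80.7692595129665)]
w3 0.1 [ 0.4876144  -0.05196647  0.1       ] [np.float64(0.0538), np.float64(0.0532), np.float64(0.0542)] [np.float64(158.33736540848608), np.float64(39.1854433722382), np.float64(-80.76925951296643)]
scene0 0.09 [ 0.49025735 -0.05401834  0.09      ] [np.float64(0.0531), np.float64(0.0557), np.float64(0.0553)] [np.float64(159.28474352732158), np.float64(40.35588850104796), np.float64(-82.46989284071175)]
scene0 0.1 [ 0.48446944 -0.05184165  0.1       ] [np.float64(0.0524), np.float64(0.0549), np.float64(0.0546)] [np.float64(159.2847435273216), np.float64(40.355888501048014), np.float64(-82.46989284071181)]
```

```bash
python3 -c "
from h import *
plan([.4704,-.3606,.12],7.1)"
```

```text
t 3.15 shift [-2.0227  0.6734  0.9379] turn [-1.000e-04  2.000e-04 -1.594e-01] rows>= 6.987186103315004 3.3410135297762795 F [ 0.07 -0.22 -0.24]
```

Emit:
{"method": "drive_tool", "body": {"increments": [{"x": -0.25,"y": 0.08,"z": 0,"wx": 0,"wy": 0,"wz": -0.02,"hand": 0.68},{"x": -0.5,"y": 0.16,"z": 0,"wx": 0,"wy": 0,"wz": -0.04,"hand": 0.68},{"x": -0.75,"y": 0.24,"z": 0,"wx": 0,"wy": 0,"wz": -0.06,"hand": 0.68},{"x": -1,"y": 0.33,"z": 0.1,"wx": 0,"wy": 0,"wz": -0.08,"hand": 0.68}], "newtons": 25}}

```text
time: 3.55
tool_pos: [0.4791, -0.2011, 0.2468]
ee_rot: [[0.124, 0.992, 0.002], [0.992, -0.124, -0.002], [-0.002, 0.003, -1.0]]
force: [1.1, -0.8, -0.2]
opening: 0.0656
```

```bash
python3 -c "
from h import *
plan([.4704,-.3606,.12],7.1)"
```

```text
t 3.55 shift [-1.061   0.0717  0.8468] turn [ 0.0008  0.0006 -0.079 ] rows>= 4.078104935258695 1.6554094478353503 F [ 1.05 -0.81 -0.2 ]
```

Emit:
{"method": "drive_tool", "body": {"increments": [{"x": -0.25,"y": 0.02,"z": 0.2,"wx": 0,"wy": 0,"wz": -0.02,"hand": 0.68},{"x": -0.5,"y": 0.04,"z": 0.4,"wx": 0,"wy": 0,"wz": -0.04,"hand": 0.68},{"x": -0.75,"y": 0.06,"z": 0.6,"wx": 0,"wy": 0,"wz": -0.06,"hand": 0.68},{"x": -1,"y": 0.07,"z": 0.8,"wx": 0,"wy": 0,"wz": -0.079,"hand": 0.68},{"x": -1,"y": 0.07,"z": 0.8,"wx": 0,"wy": 0,"wz": -0.079,"hand": 0.68},{"x": -1,"y": 0.07,"z": 0.8,"wx": 0,"wy": 0,"wz": -0.079,"hand": 0.68}]}}

```text
time: 4.15
tool_pos: [0.4691, -0.3495, 0.1243]
ee_rot: [[-0.119, 0.993, -0.002], [0.993, 0.119, 0.001], [0.001, -0.002, -1.0]]
force: [-0.8, 0.1, 0.1]
opening: 0.0298
```

```bash
python3 -c "
from h import *
plan([.4704,-.3606,.05],7.1)
snap('wrist','w4')"
```

```text
t 4.15 shift [-0.0753  0.001   0.4952] turn [-0.0007 -0.0004 -0.0015] rows>= 1.5026787706658513 0.036179345519645724 F [-0.81  0.06  0.07]
```

View pics/w4.png

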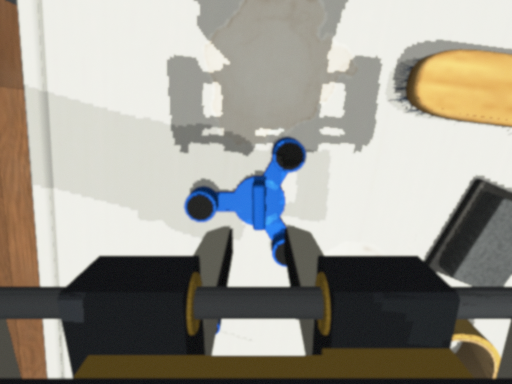

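The fingers straddle the rib, which is at (260,203). Descending.

Emit:
{"method": "drive_tool", "body": {"increments": [{"x": -0.04,"y": 0,"z": 0.2,"wx": 0,"wy": 0,"wz": 0,"hand": 0.68},{"x": -0.075,"y": 0,"z": 0.45,"wx": 0,"wy": 0,"wz": 0,"hand": 0.68},{"x": -0.075,"y": 0,"z": 0.6,"wx": 0,"wy": 0,"wz": 0,"hand": 0.68},{"x": -0.075,"y": 0,"z": 0.6,"wx": 0,"wy": 0,"wz": 0,"hand": 0.68}]}}

```text
time: 4.6
tool_pos: [0.4718, -0.357, 0.0342]
ee_rot: [[-0.125, 0.992, -0.002], [0.992, 0.125, 0.002], [0.002, -0.002, -1.0]]
force: [-0.2, -0.5, 0.3]
opening: 0.0298
```

```bash
python3 -c "
from h import *
plan([.4704,-.3606,.011],7.1)"
```

```text
t 4.6 shift [-0.023  -0.0118  0.1548] turn [-0.0007 -0.0006  0.0004] rows>= 0.47095946040841336 0.0215288174244193 F [-0.23 -0.49  0.28]
```

Emit:
{"method": "drive_tool", "body": {"increments": [{"x": -0.022,"y": -0.01,"z": 0.08,"wx": 0,"wy": 0,"wz": 0,"hand": 0.68},{"x": -0.022,"y": -0.01,"z": 0.15,"wx": 0,"wy": 0,"wz": 0,"hand": 0.68},{"x": -0.022,"y": -0.01,"z": 0.15,"wx": 0,"wy": 0,"wz": 0,"hand": 0.68},{"x": -0.022,"y": -0.01,"z": 0.15,"wx": 0,"wy": 0,"wz": 0,"hand": 0.68}]}}

```text
time: 5.0
tool_pos: [0.4716, -0.3618, 0.0135]
ee_rot: [[-0.124, 0.992, 0.0], [0.992, 0.124, -0.0], [-0.0, 0.0, -1.0]]
force: [0.5, -0.5, 0.7]
opening: 0.03
```

```bash
python3 -c "
from h import *
plan([.4704,-.3606,.011],7.1)
snap('wrist','w5');snap('side','s5')"
```

```text
t 5.0 shift [ 0.009  -0.0069  0.017 ] turn [0.0001 0.0001 0.0001] rows>= 0.061300567945867745 0.0031989000169717267 F [ 0.48 -0.45  0.71]
```

View pics/s5.png

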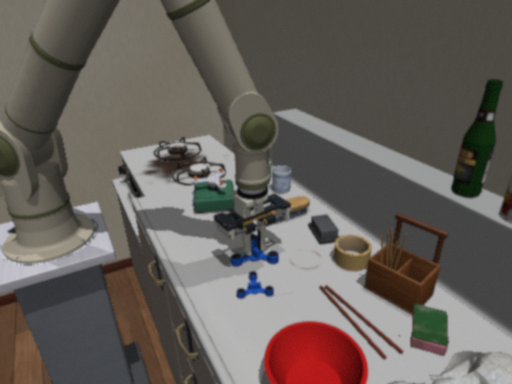

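View pics/w5.png

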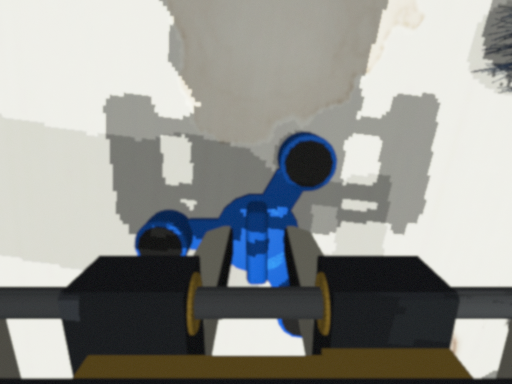

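The rib sits centred between the fingers (column 257). Closing now.

Emit:
{"method": "drive_tool", "body": {"increments": [{"x": 0.009,"y": -0.007,"z": 0.015,"wx": 0,"wy": 0,"wz": 0,"hand": 0.75},{"x": 0.009,"y": -0.007,"z": 0.015,"wx": 0,"wy": 0,"wz": 0,"hand": 0.9},{"x": 0.009,"y": -0.007,"z": 0.015,"wx": 0,"wy": 0,"wz": 0,"hand": 1},{"x": 0.009,"y": -0.007,"z": 0.015,"wx": 0,"wy": 0,"wz": 0,"hand": 1},{"x": 0.009,"y": -0.007,"z": 0.015,"wx": 0,"wy": 0,"wz": 0,"hand": 1},{"x": 0.009,"y": -0.007,"z": 0.015,"wx": 0,"wy": 0,"wz": 0,"hand": 1}], "newtons": 35}}

```text
time: 5.7
tool_pos: [0.4702, -0.3606, 0.0109]
ee_rot: [[-0.124, 0.992, -0.0], [0.992, 0.124, -0.0], [-0.0, -0.0, -1.0]]
force: [-0.5, 1.2, 2.4]
opening: 0.0118
```

```bash
python3 -c "
from h import *
plan([.4704,-.3606,.16],7.1);print(ctrl.read_state()['opening'])"
```

```text
t 5.7 shift [-4.000e-04  1.100e-03 -9.938e-01] turn [-0.  0.  0.] rows>= 2.981384715240161 0.0009199535125312933 F [-0.5   1.2   2.42]
0.011763171182147845
```

Emit:
{"method": "drive_tool", "body": {"increments": [{"x": 0,"y": 0,"z": -0.1,"wx": 0,"wy": 0,"wz": 0,"hand": 1},{"x": 0,"y": 0,"z": -0.35,"wx": 0,"wy": 0,"wz": 0,"hand": 1},{"x": 0,"y": 0,"z": -0.65,"wx": 0,"wy": 0,"wz": 0,"hand": 1},{"x": 0,"y": 0,"z": -0.9,"wx": 0,"wy": 0,"wz": 0,"hand": 1},{"x": 0,"y": 0,"z": -1,"wx": 0,"wy": 0,"wz": 0,"hand": 1}]}}

```text
time: 6.2
tool_pos: [0.4712, -0.3612, 0.1655]
ee_rot: [[-0.124, 0.992, 0.004], [0.992, 0.124, -0.003], [-0.003, 0.004, -1.0]]
force: [-0.3, -0.4, -2.7]
opening: 0.0116
```

```bash
python3 -c "
from h import *
plan([.4873,-.0528,.17],-21.2);print(ctrl.read_state()['opening'])
snap('wrist','w6')"
```

```text
t 6.2 shift [ 2.027   0.3604 -0.0355] turn [0.0014 0.0007 0.1572] rows>= 6.1772674737307876 3.2942049778509386 F [-0.28 -0.43 -2.7 ]
0.011617549825627745
```

View pics/w6.png

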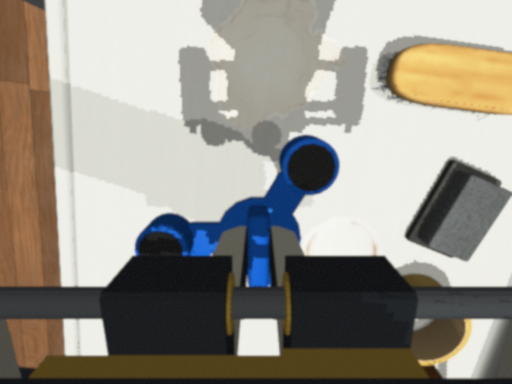

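```bash
python3 - <<'E'
from h import *
im=cv2.imread('pics/w6.png').astype(int);m=(im.max(2)<75)
a,b=310,164;w=m[b-24:b+25,a-24:a+25];ys,xs=np.nonzero(w);u,v=a-24+xs.mean(),b-24+ys.mean();print(u,v,len(xs))
k=json.load(open('pics/w6.json'));T=np.array(k['tool_from_camera'])
q=np.array([(u-k['cx'])/k['fx'],-(v-k['cy'])/k['fy'],-1]);d=T[:3,:3]@q;o=T[:3,3]
for z in(-.010,-.012,-.014):print(o+d*(z-o[2])/d[2])
# orange seat centre, in tool frame of w3, for bias consistency
print(proj('w3',[.4873,-.0528,.097]))
E
```

```text
310.71080760095015 166.85688836104512 1684
[ 0.04575773  0.02679739 -0.01      ]
[ 0.04613117  0.02645051 -0.012     ]
[ 0.0465046   0.02610363 -0.014     ]
(np.float64(261.59185668360516), np.float64(189.09108821271508))
```

Emit:
{"method": "drive_tool", "body": {"increments": [{"x": 0.2,"y": 0.04,"z": -0.02,"wx": 0,"wy": 0,"wz": 0.016,"hand": 1},{"x": 0.45,"y": 0.08,"z": -0.05,"wx": 0,"wy": 0,"wz": 0.035,"hand": 1},{"x": 0.7,"y": 0.12,"z": -0.05,"wx": 0,"wy": 0,"wz": 0.055,"hand": 1},{"x": 0.9,"y": 0.16,"z": -0.05,"wx": 0,"wy": 0,"wz": 0.07,"hand": 1},{"x": 1.0,"y": 0.18,"z": -0.05,"wx": 0,"wy": 0,"wz": 0.08,"hand": 1}]}}

```text
time: 6.75
tool_pos: [0.4781, -0.2052, 0.1684]
ee_rot: [[0.126, 0.992, -0.001], [0.992, -0.126, 0.001], [0.001, -0.001, -1.0]]
force: [0.7, 0.2, -2.1]
opening: 0.0114
```

```bash
python3 -c "
from h import *
plan([.4873,-.0528,.17],-21.2);print(ctrl.read_state()['opening'])"
```

```text
t 6.75 shift [ 1.0159 -0.0669 -0.0095] turn [-0.0003 -0.0003  0.0776] rows>= 3.054458817072415 1.6269622945185755 F [ 0.68  0.17 -2.1 ]
0.011398067510625214
```

Emit:
{"method": "drive_tool", "body": {"increments": [{"x": 0.2,"y": -0.015,"z": 0,"wx": 0,"wy": 0,"wz": 0.016,"hand": 1},{"x": 0.45,"y": -0.03,"z": 0,"wx": 0,"wy": 0,"wz": 0.035,"hand": 1},{"x": 0.7,"y": -0.045,"z": 0,"wx": 0,"wy": 0,"wz": 0.055,"hand": 1},{"x": 0.9,"y": -0.06,"z": 0,"wx": 0,"wy": 0,"wz": 0.07,"hand": 1},{"x": 0.99,"y": -0.067,"z": 0,"wx": 0,"wy": 0,"wz": 0.077,"hand": 1},{"x": 0.99,"y": -0.067,"z": 0,"wx": 0,"wy": 0,"wz": 0.077,"hand": 1},{"x": 0.99,"y": -0.067,"z": 0,"wx": 0,"wy": 0,"wz": 0.077,"hand": 1}]}}

```text
time: 7.45
tool_pos: [0.487, -0.0602, 0.1682]
ee_rot: [[0.36, 0.933, -0.001], [0.933, -0.36, -0.0], [-0.001, -0.001, -1.0]]
force: [0.6, -0.5, -2.8]
opening: 0.0117
```

```bash
python3 -c "
from h import *
plan([.4873,-.0528,.122],-21.2);print(ctrl.read_state()['opening'])
snap('wrist','w7');snap('scene','sc7');snap('side','s7')
a=cv2.imread('pics/sc7.png')[190:310,150:310];b=cv2.imread('pics/s7.png')[130:220,170:290]
cv2.imwrite('pics/c7.png',np.hstack([cv2.resize(a,(400,300),interpolation=2),cv2.resize(b,(400,300),interpolation=2)]))"
```

```text
t 7.45 shift [ 0.0471 -0.0156  0.3083] turn [-0.0002  0.0002  0.0006] rows>= 0.9367942568780526 0.014336971886873235 F [ 0.55 -0.46 -2.82]
0.011668111243001303
```

View pics/w7.png

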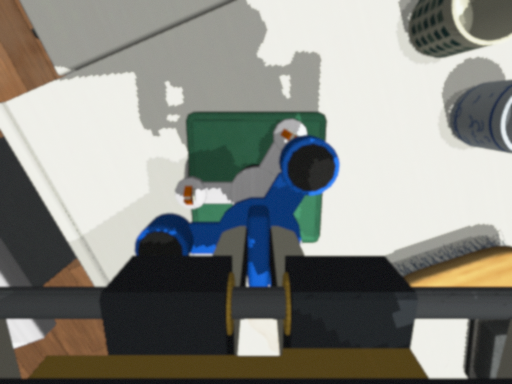

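View pics/c7.png

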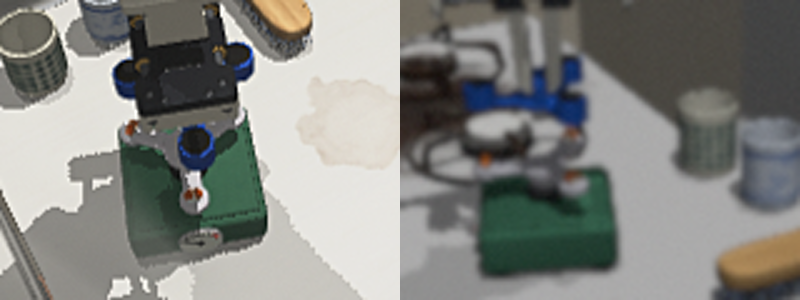

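```bash
python3 - <<'E'
from h import *
im=cv2.imread('pics/w7.png').astype(int);m=((im[:,:,2]>im[:,:,0]+50)&(im[:,:,2]>im[:,:,1]+30))
Q=[]
for a,b in [(188,195),(287,133)]:
    w=m[b-12:b+13,a-12:a+13];ys,xs=np.nonzero(w);p=(a-12+xs.mean(),b-12+ys.mean());q=onz('w7',*p,.097);Q.append(q);print(p,len(xs),q)
a=np.radians(-21.2)
for q,t in zip(Q,(180,60)): print(q[:2]-.054*np.array([np.cos(a+np.radians(t)),np.sin(a+np.radians(t))]))
E
```

```text
(np.float64(187.75590551181102), np.float64(194.90551181102362)) 127 [ 0.43691075 -0.03265222  0.097     ]
(np.float64(286.2), np.float64(134.04285714285714)) 70 [ 0.52659205 -0.01581673  0.097     ]
[ 0.48725624 -0.05217994]
[ 0.4845078  -0.04965334]
```

Emit:
{"method": "drive_tool", "body": {"increments": [{"x": 0.03,"y": -0.01,"z": 0.08,"wx": 0,"wy": 0,"wz": 0,"hand": 1},{"x": 0.049,"y": -0.017,"z": 0.2,"wx": 0,"wy": 0,"wz": 0,"hand": 1},{"x": 0.049,"y": -0.017,"z": 0.3,"wx": 0,"wy": 0,"wz": 0,"hand": 1},{"x": 0.049,"y": -0.017,"z": 0.3,"wx": 0,"wy": 0,"wz": 0,"hand": 1},{"x": 0.049,"y": -0.017,"z": 0.3,"wx": 0,"wy": 0,"wz": 0,"hand": 1}]}}

```text
time: 8.1
tool_pos: [0.4873, -0.0522, 0.1229]
ee_rot: [[0.361, 0.933, -0.001], [0.933, -0.361, 0.0], [-0.0, -0.001, -1.0]]
force: [-0.3, 0.1, -2.4]
opening: 0.012
```

```bash
python3 -c "
from h import *
plan([.487,-.0525,.112],-21.2)
snap('scene','sc8');snap('side','s8')
a=cv2.imread('pics/sc8.png')[190:310,150:310];b=cv2.imread('pics/s8.png')[130:220,170:290]
cv2.imwrite('pics/c8.png',np.hstack([cv2.resize(a,(400,300),interpolation=2),cv2.resize(b,(400,300),interpolation=2)]))"
```

```text
t 8.1 shift [-0.0028 -0.0011  0.0726] turn [-0.0004  0.0001  0.0002] rows>= 0.2181020517174751 0.009486958129534628 F [-0.29  0.06 -2.45]
```

View pics/c8.png

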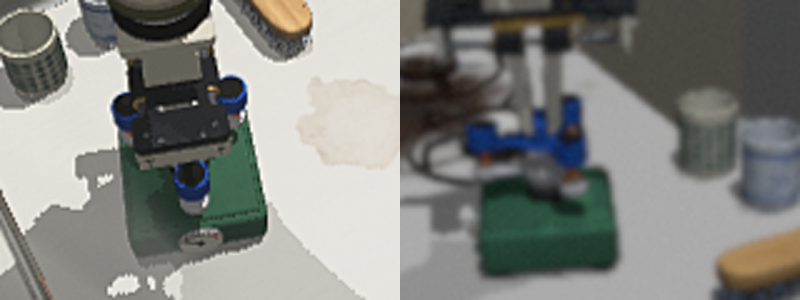

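The sleeves sit over the posts in both views. Lowering slowly, watching the force.

Emit:
{"method": "drive_tool", "body": {"increments": [{"x": -0.002,"y": 0,"z": 0.02,"wx": 0,"wy": 0,"wz": 0,"hand": 1},{"x": -0.002,"y": 0,"z": 0.04,"wx": 0,"wy": 0,"wz": 0,"hand": 1},{"x": -0.002,"y": 0,"z": 0.06,"wx": 0,"wy": 0,"wz": 0,"hand": 1},{"x": -0.002,"y": 0,"z": 0.075,"wx": 0,"wy": 0,"wz": 0,"hand": 1},{"x": -0.002,"y": 0,"z": 0.075,"wx": 0,"wy": 0,"wz": 0,"hand": 1}]}}

```text
time: 8.7
tool_pos: [0.4873, -0.0523, 0.1118]
ee_rot: [[0.361, 0.933, -0.001], [0.933, -0.361, 0.0], [-0.0, -0.001, -1.0]]
force: [-0.6, 0.1, -2.1]
opening: 0.0117
```

Emit:
{"method": "drive_tool", "body": {"increments": [{"x": 0,"y": 0,"z": 0.007,"wx": 0,"wy": 0,"wz": 0,"hand": 1},{"x": 0,"y": 0,"z": 0.014,"wx": 0,"wy": 0,"wz": 0,"hand": 1},{"x": 0,"y": 0,"z": 0.014,"wx": 0,"wy": 0,"wz": 0,"hand": 1}]}}

```text
time: 9.0
tool_pos: [0.4875, -0.0523, 0.1099]
ee_rot: [[0.361, 0.933, -0.0], [0.933, -0.361, 0.0], [0.0, -0.0, -1.0]]
force: [0.3, 0.5, -1.9]
opening: 0.0116
```

Emit:
{"method": "drive_tool", "body": {"increments": [{"x": 0,"y": 0,"z": 0.007,"wx": 0,"wy": 0,"wz": 0,"hand": 1},{"x": 0,"y": 0,"z": 0.014,"wx": 0,"wy": 0,"wz": 0,"hand": 1},{"x": 0,"y": 0,"z": 0.014,"wx": 0,"wy": 0,"wz": 0,"hand": 1}]}}

```text
time: 9.3
tool_pos: [0.4879, -0.0521, 0.108]
ee_rot: [[0.361, 0.933, 0.001], [0.933, -0.361, 0.0], [0.0, 0.001, -1.0]]
force: [1.7, 1.0, 0.8]
opening: 0.0121
```

Emit:
{"method": "drive_tool", "body": {"increments": [{"x": 0,"y": 0,"z": 0.007,"wx": 0,"wy": 0,"wz": 0,"hand": 1},{"x": 0,"y": 0,"z": 0.014,"wx": 0,"wy": 0,"wz": 0,"hand": 1},{"x": 0,"y": 0,"z": 0.014,"wx": 0,"wy": 0,"wz": 0,"hand": 1}]}}

```text
time: 9.6
tool_pos: [0.4879, -0.0521, 0.1059]
ee_rot: [[0.361, 0.933, 0.001], [0.933, -0.361, 0.0], [0.0, 0.001, -1.0]]
force: [0.7, 1.6, 3.6]
opening: 0.0114
```

Contact came at TCP z ≈ 0.108, which matches 8 mm above a seat at about 0.089. Releasing to a narrow opening and lifting off.

Emit:
{"method": "drive_tool", "body": {"increments": [{"x": 0,"y": 0,"z": -0.005,"wx": 0,"wy": 0,"wz": 0,"hand": 0.8},{"x": 0,"y": 0,"z": -0.01,"wx": 0,"wy": 0,"wz": 0,"hand": 0.7},{"x": 0,"y": 0,"z": -0.02,"wx": 0,"wy": 0,"wz": 0,"hand": 0.7},{"x": 0,"y": 0,"z": -0.2,"wx": 0,"wy": 0,"wz": 0,"hand": 0.7},{"x": 0,"y": 0,"z": -0.5,"wx": 0,"wy": 0,"wz": 0,"hand": 0.7},{"x": 0,"y": 0,"z": -0.7,"wx": 0,"wy": 0,"wz": 0,"hand": 0.7},{"x": -0.3,"y": 0,"z": -0.7,"wx": 0,"wy": 0,"wz": 0,"hand": 0.7},{"x": -0.3,"y": 0,"z": -0.7,"wx": 0,"wy": 0,"wz": 0,"hand": 0.7}]}}

```text
time: 10.4
tool_pos: [0.4692, -0.099, 0.2116]
ee_rot: [[0.366, 0.931, -0.0], [0.931, -0.366, -0.003], [-0.003, 0.001, -1.0]]
force: [0.4, -0.3, 0.4]
opening: 0.0277
```

```bash
python3 -c "
from h import *
print(ctrl.read_state())
snap('wrist','w9');snap('scene','sc9');snap('side','s9')
a=cv2.imread('pics/sc9.png')[190:310,150:310];b=cv2.imread('pics/s9.png')[130:220,170:290]
cv2.imwrite('pics/c9.png',np.hstack([cv2.resize(a,(400,300),interpolation=2),cv2.resize(b,(400,300),interpolation=2)]))"
```

```text
{'time': 10.4, 'joint_pos': array([ 0.3290883 ,  0.33274203, -0.31187542,  2.14146261,  0.16252419,
        0.68912425, -0.46748668]), 'qd': array([-0.04967443,  0.02750872, -0.04317471, -0.0047056 , -0.00977156,
       -0.01305784, -0.08194836]), 'joint_torque': array([  0.2987835 , -50.64078569,  -2.19487488, -20.63269079,
        -0.12642008,  -0.1241051 ,   1.04500696]), 'tool_pos': array([ 0.46923485, -0.09900204,  0.21157058]), 'ee_rot': array([[ 3.66168804e-01,  9.30548377e-01, -3.53380996e-04],
       [ 9.30544784e-01, -3.66168402e-01, -2.66577122e-03],
       [-2.61002604e-03,  6.47285417e-04, -9.99996384e-01]]), 'force': array([ 0.42997149, -0.29881634,  0.35871004]), 'moment': array([-0.07406907, -0.04245681, -0.05924594]), 'opening': 0.027725834923431218}
```

View pics/w9.png

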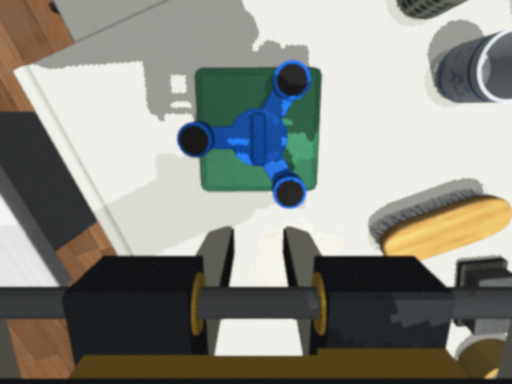

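View pics/c9.png

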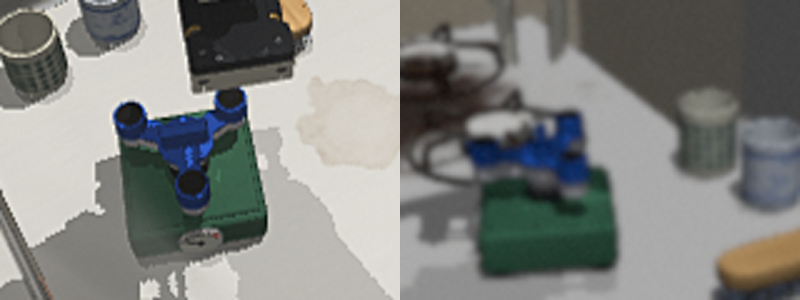

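The support lies level-ish on the posts, caps at wrist (195,138), (292,79), (289,191), rib at (259,137). Measuring the caps, then pushing cap1.

```bash
python3 - <<'E'
from h import *
im=cv2.imread('pics/w9.png').astype(int);m=(im.max(2)<75)
Q=[]
for a,b in [(195,139),(292,79),(289,191)]:
    w=m[b-17:b+18,a-17:a+18].astype(np.uint8);n,l,st,ce=cv2.connectedComponentsWithStats(w);i=1+st[1:,4].argmax();p=(a-17+ce[i][0],b-17+ce[i][1]);print(p,st[i]);Q.append(onz('w9',*p,.119))
c=sum(Q)/3
print(np.round(Q,4),c,[round(np.linalg.norm(q-c),4) for q in Q],[np.degrees(np.arctan2(*(q-c)[1::-1])) for q in Q])
plan([*Q[0][:2],.135],-21.2)
E
```

```text
(np.float64(193.60668789808918), np.float64(139.85031847133757)) [  2   4  28  29 628]
(np.float64(291.7510917030568), np.float64(79.70742358078603)) [  3   3  28  30 687]
(np.float64(289.2641509433962), np.float64(192.874213836478)) [  5   7  25  25 477]
[[ 0.4372 -0.0337  0.119 ]
 [ 0.5289 -0.0193  0.119 ]
 [ 0.4955 -0.1058  0.119 ]] [ 0.48718264 -0.05292469  0.119     ] [np.float64(0.0536), np.float64(0.0536), np.float64(0.0535)] [np.float64(158.96492914993442), np.float64(38.8602097029829), np.float64(-81.06475423958717)]
t 10.55 shift [ 0.2954 -0.3568  0.5049] turn [-0.0001  0.     -0.0001] rows>= 2.055636080430236 0.0026101690032317116 F [ 0.27  0.25 -0.89]
```

Emit:
{"method": "drive_tool", "body": {"increments": [{"x": 0.15,"y": -0.18,"z": 0.1,"wx": 0,"wy": 0,"wz": 0,"hand": 1},{"x": 0.295,"y": -0.355,"z": 0.25,"wx": 0,"wy": 0,"wz": 0,"hand": 1},{"x": 0.295,"y": -0.355,"z": 0.4,"wx": 0,"wy": 0,"wz": 0,"hand": 1},{"x": 0.295,"y": -0.355,"z": 0.48,"wx": 0,"wy": 0,"wz": 0,"hand": 1},{"x": 0.295,"y": -0.355,"z": 0.48,"wx": 0,"wy": 0,"wz": 0,"hand": 1},{"x": 0.295,"y": -0.355,"z": 0.48,"wx": 0,"wy": 0,"wz": 0,"hand": 1}]}}

```text
time: 11.15
tool_pos: [0.4377, -0.033, 0.1386]
ee_rot: [[0.36, 0.933, -0.001], [0.933, -0.36, 0.0], [-0.0, -0.001, -1.0]]
force: [-0.3, 0.7, 0.2]
opening: 0.0003
```

```bash
python3 -c "
from h import *
plan([.4373,-.0335,.122],-21.2);print(ctrl.read_state()['opening'])
snap('scene','sc10')
a=cv2.imread('pics/sc10.png')[190:310,150:310]
cv2.imwrite('pics/c10.png',cv2.resize(a,(640,480),interpolation=2))"
```

```text
t 11.15 shift [-0.0039 -0.001   0.111 ] turn [-0.0003  0.      0.0007] rows>= 0.3331397455566968 0.016074738631271963 F [-0.27  0.71  0.15]
0.0003282776387023968
```

View pics/c10.png

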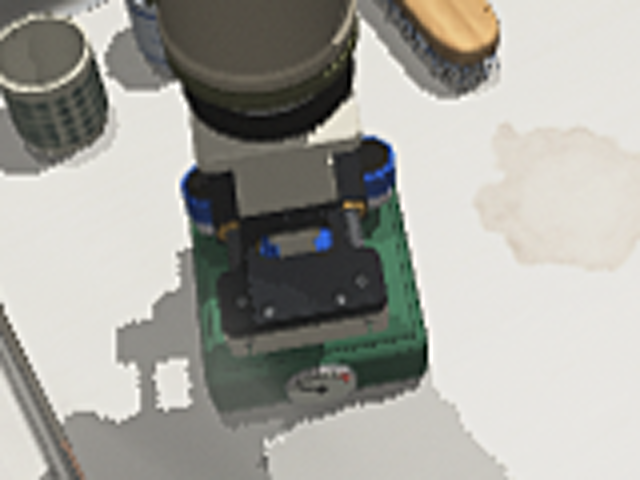

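The gripper is over cap1 and the dial is visible at crop (320,383). Descending to touch.

Emit:
{"method": "drive_tool", "body": {"increments": [{"x": -0.003,"y": 0,"z": 0.03,"wx": 0,"wy": 0,"wz": 0,"hand": 1},{"x": -0.003,"y": 0,"z": 0.06,"wx": 0,"wy": 0,"wz": 0,"hand": 1},{"x": -0.003,"y": 0,"z": 0.09,"wx": 0,"wy": 0,"wz": 0,"hand": 1},{"x": -0.003,"y": 0,"z": 0.11,"wx": 0,"wy": 0,"wz": 0,"hand": 1},{"x": -0.003,"y": 0,"z": 0.11,"wx": 0,"wy": 0,"wz": 0,"hand": 1},{"x": -0.003,"y": 0,"z": 0.11,"wx": 0,"wy": 0,"wz": 0,"hand": 1}]}}

```text
time: 11.8
tool_pos: [0.4374, -0.0342, 0.1222]
ee_rot: [[0.361, 0.933, -0.0], [0.933, -0.361, 0.0], [-0.0, -0.0, -1.0]]
force: [-0.3, 0.0, 0.8]
opening: 0.0004
```

Emit:
{"method": "drive_tool", "body": {"increments": [{"x": 0,"y": 0,"z": 0.007,"wx": 0,"wy": 0,"wz": 0,"hand": 1},{"x": 0,"y": 0,"z": 0.014,"wx": 0,"wy": 0,"wz": 0,"hand": 1},{"x": 0,"y": 0,"z": 0.014,"wx": 0,"wy": 0,"wz": 0,"hand": 1}]}}

```text
time: 12.1
tool_pos: [0.4374, -0.0342, 0.1201]
ee_rot: [[0.361, 0.933, -0.0], [0.933, -0.361, 0.0], [-0.0, -0.0, -1.0]]
force: [-0.2, 0.1, -0.3]
opening: 0.0009
```

Emit:
{"method": "drive_tool", "body": {"increments": [{"x": 0,"y": 0,"z": 0.007,"wx": 0,"wy": 0,"wz": 0,"hand": 1},{"x": 0,"y": 0,"z": 0.014,"wx": 0,"wy": 0,"wz": 0,"hand": 1},{"x": 0,"y": 0,"z": 0.014,"wx": 0,"wy": 0,"wz": 0,"hand": 1}]}}

```text
time: 12.4
tool_pos: [0.4374, -0.0342, 0.118]
ee_rot: [[0.361, 0.933, -0.0], [0.933, -0.361, -0.0], [-0.0, -0.0, -1.0]]
force: [-0.4, 0.0, 1.4]
opening: 0.0003
```

Emit:
{"method": "drive_tool", "body": {"increments": [{"x": 0,"y": 0,"z": 0.007,"wx": 0,"wy": 0,"wz": 0,"hand": 1},{"x": 0,"y": 0,"z": 0.007,"wx": 0,"wy": 0,"wz": 0,"hand": 1}]}}

```text
time: 12.6
tool_pos: [0.4373, -0.0342, 0.117]
ee_rot: [[0.361, 0.933, -0.0], [0.933, -0.361, -0.0], [-0.0, -0.0, -1.0]]
force: [-1.2, 0.7, 3.3]
opening: 0.0005
```

Emit:
{"method": "drive_tool", "body": {"increments": [{"x": 0,"y": 0,"z": 0.007,"wx": 0,"wy": 0,"wz": 0,"hand": 1},{"x": 0,"y": 0,"z": 0.007,"wx": 0,"wy": 0,"wz": 0,"hand": 1}]}}

```text
time: 12.8
tool_pos: [0.4373, -0.0342, 0.1159]
ee_rot: [[0.361, 0.933, -0.0], [0.933, -0.361, -0.0], [-0.0, -0.0, -1.0]]
force: [-1.3, 1.0, 3.0]
opening: 0.0001
```

Emit:
{"method": "drive_tool", "body": {"increments": [{"x": 0,"y": 0,"z": 0.007,"wx": 0,"wy": 0,"wz": 0,"hand": 1},{"x": 0,"y": 0,"z": 0.007,"wx": 0,"wy": 0,"wz": 0,"hand": 1}]}}

```text
time: 13.0
tool_pos: [0.4374, -0.0342, 0.1149]
ee_rot: [[0.361, 0.933, -0.0], [0.933, -0.361, -0.0], [-0.0, -0.0, -1.0]]
force: [-1.7, 0.2, 4.0]
opening: 0.0005
```

Emit:
{"method": "drive_tool", "body": {"increments": [{"x": 0,"y": 0,"z": 0.007,"wx": 0,"wy": 0,"wz": 0,"hand": 1},{"x": 0,"y": 0,"z": 0.014,"wx": 0,"wy": 0,"wz": 0,"hand": 1}]}}

```text
time: 13.2
tool_pos: [0.4373, -0.0342, 0.1128]
ee_rot: [[0.361, 0.933, -0.0], [0.933, -0.361, -0.0], [-0.0, -0.0, -1.0]]
force: [-1.7, 1.0, 3.7]
opening: 0.0008
```

Emit:
{"method": "drive_tool", "body": {"increments": [{"x": 0,"y": 0,"z": 0.007,"wx": 0,"wy": 0,"wz": 0,"hand": 1},{"x": 0,"y": 0,"z": 0.007,"wx": 0,"wy": 0,"wz": 0,"hand": 1}]}}

```text
time: 13.4
tool_pos: [0.4374, -0.0342, 0.1116]
ee_rot: [[0.361, 0.933, -0.0], [0.933, -0.361, -0.0], [-0.0, -0.0, -1.0]]
force: [-1.5, 1.4, 3.6]
opening: 0.0005
```

Emit:
{"method": "drive_tool", "body": {"increments": [{"x": 0,"y": 0,"z": 0.007,"wx": 0,"wy": 0,"wz": 0,"hand": 1},{"x": 0,"y": 0,"z": 0.007,"wx": 0,"wy": 0,"wz": 0,"hand": 1}]}}

```text
time: 13.6
tool_pos: [0.4374, -0.0342, 0.1106]
ee_rot: [[0.361, 0.933, -0.0], [0.933, -0.361, -0.0], [-0.0, -0.0, -1.0]]
force: [-1.9, 0.7, 4.2]
opening: 0.0001
```

```bash
python3 -c "
from h import *
snap('scene','sc11');snap('side','s11')
a=cv2.imread('pics/sc11.png')[190:310,150:310];b=cv2.imread('pics/s11.png')[130:220,170:290]
cv2.imwrite('pics/c11.png',np.hstack([cv2.resize(a,(400,300),interpolation=2),cv2.resize(b,(400,300),interpolation=2)]))"
```

```text
(no output)
```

View pics/c11.png

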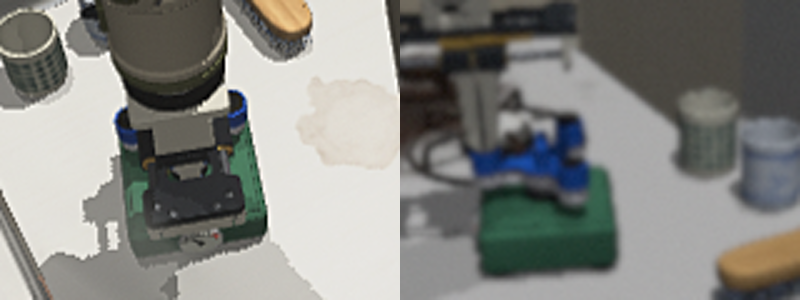

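The side view shows the whole crosshead lower and the support roughly level: the column is sliding. Continuing in 1 mm steps.

Emit:
{"method": "drive_tool", "body": {"increments": [{"x": 0,"y": 0,"z": 0.007,"wx": 0,"wy": 0,"wz": 0,"hand": 1},{"x": 0,"y": 0,"z": 0.007,"wx": 0,"wy": 0,"wz": 0,"hand": 1}]}}

```text
time: 13.9
tool_pos: [0.4374, -0.0342, 0.1096]
ee_rot: [[0.361, 0.933, -0.0], [0.933, -0.361, -0.0], [-0.0, -0.0, -1.0]]
force: [-2.1, 0.4, 4.7]
opening: 0.0005
```

Emit:
{"method": "drive_tool", "body": {"increments": [{"x": 0,"y": 0,"z": 0.007,"wx": 0,"wy": 0,"wz": 0,"hand": 1},{"x": 0,"y": 0,"z": 0.007,"wx": 0,"wy": 0,"wz": 0,"hand": 1}]}}

```text
time: 14.1
tool_pos: [0.4374, -0.0343, 0.1085]
ee_rot: [[0.361, 0.933, -0.0], [0.933, -0.361, -0.0], [-0.0, -0.0, -1.0]]
force: [-1.8, 0.9, 3.8]
opening: 0.0007
```

Emit:
{"method": "drive_tool", "body": {"increments": [{"x": 0,"y": 0,"z": 0.007,"wx": 0,"wy": 0,"wz": 0,"hand": 1},{"x": 0,"y": 0,"z": 0.007,"wx": 0,"wy": 0,"wz": 0,"hand": 1}]}}

```text
time: 14.3
tool_pos: [0.4374, -0.0342, 0.1075]
ee_rot: [[0.361, 0.933, -0.0], [0.933, -0.361, 0.0], [-0.0, -0.0, -1.0]]
force: [-2.3, 0.9, 3.6]
opening: 0.0004
```

Emit:
{"method": "drive_tool", "body": {"increments": [{"x": 0,"y": 0,"z": 0.007,"wx": 0,"wy": 0,"wz": 0,"hand": 1},{"x": 0,"y": 0,"z": 0.007,"wx": 0,"wy": 0,"wz": 0,"hand": 1}]}}

```text
time: 14.5
tool_pos: [0.4373, -0.0342, 0.1065]
ee_rot: [[0.361, 0.933, -0.0], [0.933, -0.361, -0.0], [-0.0, -0.0, -1.0]]
force: [-2.1, 1.1, 4.7]
opening: 0.0007
```

Emit:
{"method": "drive_tool", "body": {"increments": [{"x": 0,"y": 0,"z": 0.007,"wx": 0,"wy": 0,"wz": 0,"hand": 1},{"x": 0,"y": 0,"z": 0.007,"wx": 0,"wy": 0,"wz": 0,"hand": 1}]}}

```text
time: 14.7
tool_pos: [0.4372, -0.0342, 0.1055]
ee_rot: [[0.361, 0.933, -0.0], [0.933, -0.361, -0.0], [-0.0, -0.0, -1.0]]
force: [-2.5, 1.9, 6.6]
opening: 0.0005
```

Emit:
{"method": "drive_tool", "body": {"increments": [{"x": 0,"y": 0,"z": 0.007,"wx": 0,"wy": 0,"wz": 0,"hand": 1},{"x": 0,"y": 0,"z": 0.007,"wx": 0,"wy": 0,"wz": 0,"hand": 1}]}}

```text
time: 14.9
tool_pos: [0.4378, -0.0343, 0.1043]
ee_rot: [[0.361, 0.933, 0.001], [0.933, -0.361, 0.0], [0.0, 0.0, -1.0]]
force: [-0.0, 0.3, 0.3]
opening: 0.0008
```

A rise to 6.6 N, then a drop to 0: post 1 let go. Following down to confirm that corner is home.

Emit:
{"method": "drive_tool", "body": {"increments": [{"x": 0,"y": 0,"z": 0.007,"wx": 0,"wy": 0,"wz": 0,"hand": 1},{"x": 0,"y": 0,"z": 0.014,"wx": 0,"wy": 0,"wz": 0,"hand": 1}]}}

```text
time: 15.1
tool_pos: [0.4378, -0.0343, 0.1024]
ee_rot: [[0.361, 0.933, 0.001], [0.933, -0.361, 0.0], [0.0, 0.0, -1.0]]
force: [-0.9, 0.4, 6.0]
opening: 0.0004
```

Emit:
{"method": "drive_tool", "body": {"increments": [{"x": 0,"y": 0,"z": 0.007,"wx": 0,"wy": 0,"wz": 0,"hand": 1},{"x": 0,"y": 0,"z": 0.014,"wx": 0,"wy": 0,"wz": 0,"hand": 1}]}}

```text
time: 15.3
tool_pos: [0.4377, -0.0342, 0.1005]
ee_rot: [[0.361, 0.933, 0.001], [0.933, -0.361, -0.0], [0.0, 0.001, -1.0]]
force: [-3.0, 0.4, 12.8]
opening: 0.0004
```

Emit:
{"method": "drive_tool", "body": {"increments": [{"x": 0,"y": 0,"z": 0.007,"wx": 0,"wy": 0,"wz": 0,"hand": 1},{"x": 0,"y": 0,"z": 0.007,"wx": 0,"wy": 0,"wz": 0,"hand": 1}]}}

```text
time: 15.5
tool_pos: [0.4377, -0.0342, 0.0996]
ee_rot: [[0.361, 0.933, 0.001], [0.933, -0.361, -0.0], [0.0, 0.001, -1.0]]
force: [-1.0, 0.7, 13.7]
opening: 0.0005
```

```bash
python3 -c "
from h import *
print(ctrl.read_state()['force'])
snap('scene','sc12');snap('side','s12')
a=cv2.imread('pics/sc12.png')[190:310,150:310];b=cv2.imread('pics/s12.png')[150:210,180:260]
cv2.imwrite('pics/c12.png',np.hstack([cv2.resize(a,(400,300),interpolation=2),cv2.resize(b,(400,300),interpolation=2)]))"
```

```text
[-1.02871607  0.73506597 13.69612814]
```

View pics/c12.png

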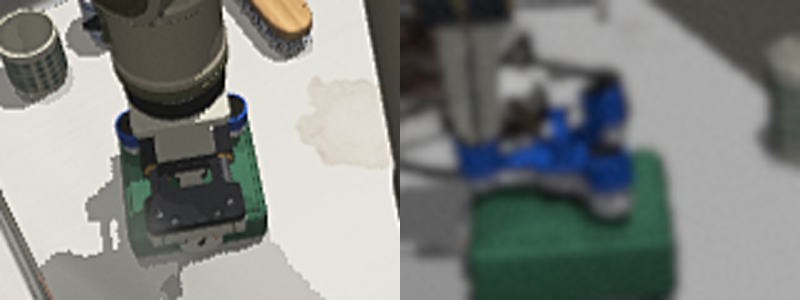

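Holding at 13.7 N is enough; backing off to inspect.

Emit:
{"method": "drive_tool", "body": {"increments": [{"x": 0,"y": 0,"z": -0.03,"wx": 0,"wy": 0,"wz": 0,"hand": 1},{"x": 0,"y": 0,"z": -0.3,"wx": 0,"wy": 0,"wz": 0,"hand": 1},{"x": -0.2,"y": 0,"z": -0.6,"wx": 0,"wy": 0,"wz": 0,"hand": 1},{"x": -0.5,"y": 0.1,"z": -0.75,"wx": 0,"wy": 0,"wz": 0,"hand": 1},{"x": -0.7,"y": 0.3,"z": -0.75,"wx": 0,"wy": 0,"wz": 0,"hand": 1},{"x": -0.7,"y": 0.3,"z": -0.75,"wx": 0,"wy": 0,"wz": 0,"hand": 1}]}}

```text
time: 16.2
tool_pos: [0.4432, -0.1542, 0.2128]
ee_rot: [[0.368, 0.93, 0.004], [0.93, -0.368, -0.002], [-0.001, 0.004, -1.0]]
force: [-0.3, 0.7, 0.0]
opening: 0.0006
```

```bash
python3 -c "
from h import *
snap('wrist','w13');snap('scene','sc13');snap('side','s13')
print(ctrl.read_state()['force'],ctrl.read_state()['tool_pos'],ctrl.read_state()['time'])
a=cv2.imread('pics/sc13.png')[215:305,180:290];b=cv2.imread('pics/s13.png')[150:210,180:260]
cv2.imwrite('pics/c13.png',np.hstack([cv2.resize(a,(400,330),interpolation=2),cv2.resize(b,(400,330),interpolation=2)]))"
```

```text
[0.4567445  1.07242301 0.38879585] [ 0.44103723 -0.14808102  0.21130302] 16.35
```

View pics/c13.png

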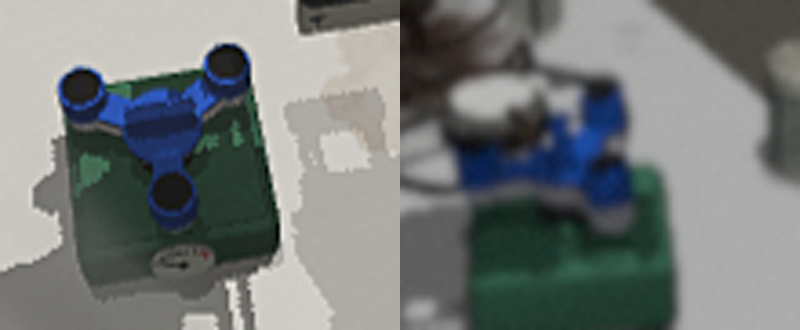

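View pics/w13.png

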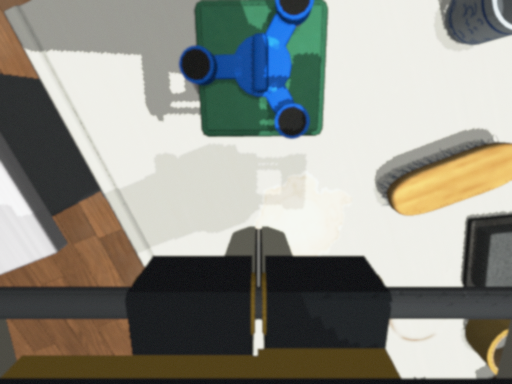

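```bash
cat >> h.py <<'E'
def dark(f,a,b,r,th=60):
    im=cv2.imread('pics/'+f+'.png').astype(int);w=(im.max(2)<th)[b-r:b+r+1,a-r:a+r+1].astype(np.uint8)
    n,l,st,ce=cv2.connectedComponentsWithStats(w);i=1+st[1:,4].argmax();return a-r+ce[i][0],b-r+ce[i][1],st[i][4]
A0=np.radians(-21.2);C0=np.array([.4873,-.0527])
CAP=[np.append(C0+.054*np.array([np.cos(A0+np.radians(t)),np.sin(A0+np.radians(t))]),0) for t in (180,60,-60)]
def zfix(f,u,v,X):
    # height along vertical line through X best matching pixel
    zs=np.arange(.08,.13,.0005);P=np.array([proj(f,[X[0],X[1],z]) for z in zs]);d=np.hypot(P[:,0]-u,P[:,1]-v);i=d.argmin();return zs[i],d[i]
E
python3 - <<'E'
from h import *
for f,S in (('sc9',[(227,266),(202,237),(242,231)]),('sc13',[(227,268),(202,239),(242,233)])):
    for s,X in zip(S,CAP):
        u,v,n=dark(f,*s,7);print(f,round(u,1),round(v,1),n,zfix(f,u,v,X))
for f,S in (('w9',[(195,139),(292,79),(289,191)]),('w13',[(197,65),(293,8),(291,121)])):
    for s,X in zip(S,CAP):
        r=15 if s[1]>15 else 8
        u,v,n=dark(f,*s,r,75);print(f,round(u,1),round(v,1),n,zfix(f,u,v,X))
E
```

```text
sc9 226.0 262.7 89 (np.float64(0.11600000000000003), np.float64(0.31753817219980024))
sc9 201.5 235.1 69 (np.float64(0.11600000000000003), np.float64(0.18342011952266438))
sc9 241.7 228.6 61 (np.float64(0.11600000000000003), np.float64(0.017553699879280665))
sc13 226.9 268.3 143 (np.float64(0.09000000000000001), np.float64(0.323399078835496))
sc13 201.7 238.2 71 (np.float64(0.10350000000000002), np.float64(0.4304538890418277))
sc13 242.1 231.3 72 (np.float64(0.10450000000000002), np.float64(0.16324833647876164))
w9 193.6 139.9 628 (np.float64(0.11800000000000004), np.float64(0.6561700247779916))
w9 291.8 79.7 687 (np.float64(0.11450000000000003), np.float64(0.37137604335515073))
w9 289.3 192.9 477 (np.float64(0.11800000000000004), np.float64(0.08377687884181823))
w13 195.3 64.0 650 (np.float64(0.10750000000000003), np.float64(1.4397568983870521))
w13 293.0 6.0 218 (np.float64(0.0855), np.float64(0.5933302595931598))
w13 291.9 121.2 568 (np.float64(0.09450000000000001), np.float64(0.9780292308827598))
```

```bash
python3 - <<'E'
from h import *
snap('wrist','w14')
im=cv2.imread('pics/w14.png');cv2.imwrite('pics/c14.png',cv2.resize(im[0:150,150:350],None,fx=4,fy=4,interpolation=2))
a=cv2.imread('pics/sc9.png')[215:305,180:290];b=cv2.imread('pics/sc13.png')[215:305,180:290]
cv2.imwrite('pics/c15.png',np.hstack([cv2.resize(a,(400,330),interpolation=2),cv2.resize(b,(400,330),interpolation=2)]))
E
```

```text
(no output)
```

View pics/c14.png

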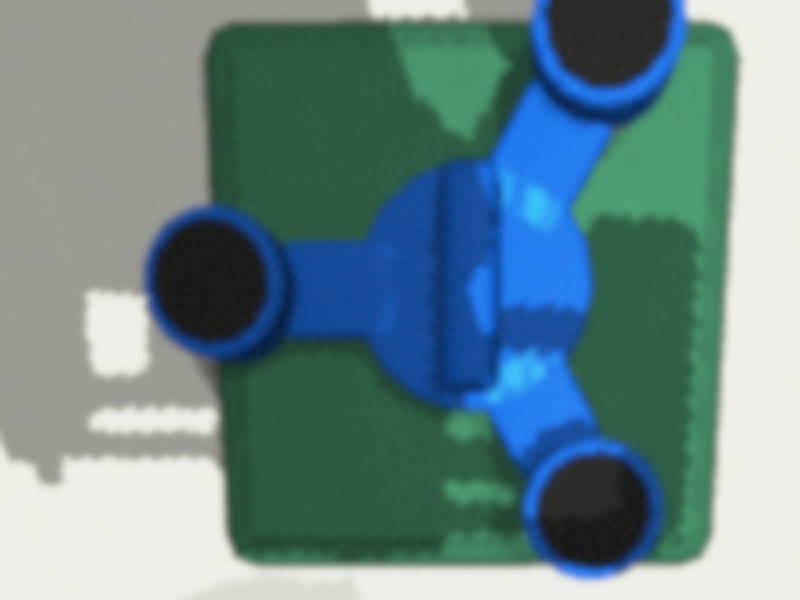

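View pics/c15.png

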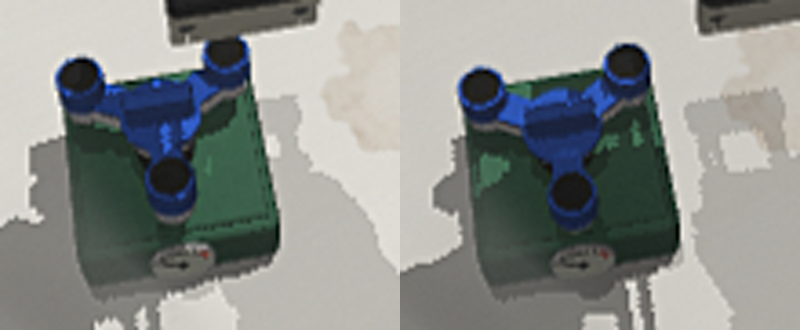

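```bash
python3 - <<'E'
from h import *
a=cv2.imread('pics/s9.png')[145:205,180:255];b=cv2.imread('pics/s13.png')[145:205,180:255]
cv2.imwrite('pics/c16.png',np.vstack([cv2.resize(a,None,fx=5,fy=5,interpolation=2),cv2.resize(b,None,fx=5,fy=5,interpolation=2)]))
u,v,n=dark('w14',202,70,18,75);print(u,v,n);u3,v3,n3=dark('w14',298,127,18,90);print(u3,v3,n3)
E
```

```text
202.1169230769231 69.69692307692307 650
298.2105263157895 127.42105263157895 589
```

View pics/c16.png

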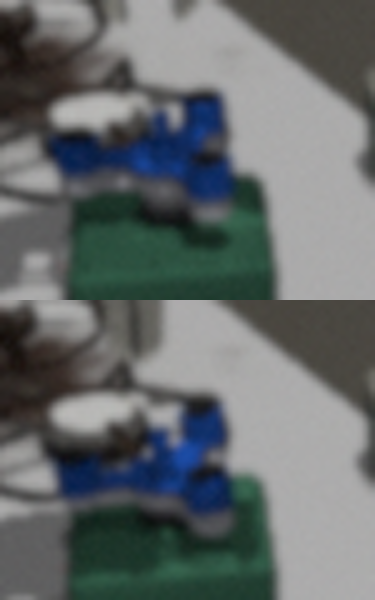

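Cap1 seems clearly lower than the other two, although the pictures leave a few mm of doubt. Touching cap2 will show the column's slide, and so settle it.

```bash
python3 -c "
from h import *
print(CAP)
plan([CAP[1][0],CAP[1][1],.125],-21.2)"
```

```text
[array([ 0.43695451, -0.03317227,  0.        ]), array([ 0.52938425, -0.01886339,  0.        ]), array([ 0.49556124, -0.10606433,  0.        ])]
t 16.4 shift [1.0119 0.2422 0.5746] turn [-0.0004 -0.0001  0.0005] rows>= 3.565754951768011 0.014441670814341537 F [ 0.08  0.88 -0.34]
```

Emit:
{"method": "drive_tool", "body": {"increments": [{"x": 0.3,"y": 0.08,"z": 0,"wx": 0,"wy": 0,"wz": 0,"hand": 1},{"x": 0.6,"y": 0.15,"z": 0.05,"wx": 0,"wy": 0,"wz": 0,"hand": 1},{"x": 0.9,"y": 0.22,"z": 0.1,"wx": 0,"wy": 0,"wz": 0,"hand": 1},{"x": 1.0,"y": 0.242,"z": 0.3,"wx": 0,"wy": 0,"wz": 0,"hand": 1},{"x": 1.0,"y": 0.242,"z": 0.5,"wx": 0,"wy": 0,"wz": 0,"hand": 1},{"x": 1.0,"y": 0.242,"z": 0.57,"wx": 0,"wy": 0,"wz": 0,"hand": 1},{"x": 1.0,"y": 0.242,"z": 0.57,"wx": 0,"wy": 0,"wz": 0,"hand": 1},{"x": 1.0,"y": 0.242,"z": 0.57,"wx": 0,"wy": 0,"wz": 0,"hand": 1}]}}

```text
time: 17.2
tool_pos: [0.5294, -0.0214, 0.1268]
ee_rot: [[0.361, 0.933, -0.0], [0.933, -0.361, -0.0], [-0.0, -0.0, -1.0]]
force: [0.9, 1.0, -0.5]
opening: 0.0006
```

```bash
python3 -c "
from h import *
plan([CAP[1][0],CAP[1][1],.114],-21.2)"
```

```text
t 17.2 shift [ 0.0159 -0.0061  0.0852] turn [-0.      0.      0.0004] rows>= 0.2606037167707116 0.007599013552675097 F [ 0.87  1.02 -0.48]
```

Emit:
{"method": "drive_tool", "body": {"increments": [{"x": 0.012,"y": -0.004,"z": 0.03,"wx": 0,"wy": 0,"wz": 0,"hand": 1},{"x": 0.012,"y": -0.004,"z": 0.06,"wx": 0,"wy": 0,"wz": 0,"hand": 1},{"x": 0.012,"y": -0.004,"z": 0.08,"wx": 0,"wy": 0,"wz": 0,"hand": 1},{"x": 0.012,"y": -0.004,"z": 0.08,"wx": 0,"wy": 0,"wz": 0,"hand": 1}]}}

```text
time: 17.6
tool_pos: [0.5294, -0.0199, 0.1141]
ee_rot: [[0.361, 0.933, -0.0], [0.933, -0.361, -0.0], [-0.0, -0.0, -1.0]]
force: [0.0, -0.1, 0.5]
opening: 0.0007
```

Emit:
{"method": "drive_tool", "body": {"increments": [{"x": 0,"y": 0,"z": 0.007,"wx": 0,"wy": 0,"wz": 0,"hand": 1},{"x": 0,"y": 0,"z": 0.014,"wx": 0,"wy": 0,"wz": 0,"hand": 1},{"x": 0,"y": 0,"z": 0.014,"wx": 0,"wy": 0,"wz": 0,"hand": 1}]}}

```text
time: 17.9
tool_pos: [0.5295, -0.0198, 0.112]
ee_rot: [[0.361, 0.933, -0.0], [0.933, -0.361, -0.0], [-0.0, -0.0, -1.0]]
force: [0.7, -0.8, -0.5]
opening: 0.0005
```

Emit:
{"method": "drive_tool", "body": {"increments": [{"x": 0,"y": 0,"z": 0.007,"wx": 0,"wy": 0,"wz": 0,"hand": 1},{"x": 0,"y": 0,"z": 0.007,"wx": 0,"wy": 0,"wz": 0,"hand": 1}]}}

```text
time: 18.1
tool_pos: [0.5295, -0.0197, 0.111]
ee_rot: [[0.361, 0.933, -0.0], [0.933, -0.361, -0.0], [-0.0, -0.0, -1.0]]
force: [0.6, 0.6, -1.0]
opening: 0.0005
```

Emit:
{"method": "drive_tool", "body": {"increments": [{"x": 0,"y": 0,"z": 0.007,"wx": 0,"wy": 0,"wz": 0,"hand": 1},{"x": 0,"y": 0,"z": 0.007,"wx": 0,"wy": 0,"wz": 0,"hand": 1}]}}

```text
time: 18.3
tool_pos: [0.5297, -0.0197, 0.11]
ee_rot: [[0.361, 0.933, 0.0], [0.933, -0.361, 0.0], [0.0, 0.0, -1.0]]
force: [0.9, -0.3, 0.3]
opening: 0.0004
```

Emit:
{"method": "drive_tool", "body": {"increments": [{"x": 0,"y": 0,"z": 0.007,"wx": 0,"wy": 0,"wz": 0,"hand": 1},{"x": 0,"y": 0,"z": 0.007,"wx": 0,"wy": 0,"wz": 0,"hand": 1}]}}

```text
time: 18.5
tool_pos: [0.5298, -0.0196, 0.109]
ee_rot: [[0.361, 0.933, 0.0], [0.933, -0.361, 0.0], [0.0, 0.0, -1.0]]
force: [1.4, 0.4, 2.4]
opening: 0.0006
```

Emit:
{"method": "drive_tool", "body": {"increments": [{"x": 0,"y": 0,"z": 0.007,"wx": 0,"wy": 0,"wz": 0,"hand": 1},{"x": 0,"y": 0,"z": 0.007,"wx": 0,"wy": 0,"wz": 0,"hand": 1}]}}

```text
time: 18.7
tool_pos: [0.5299, -0.0196, 0.108]
ee_rot: [[0.361, 0.933, 0.001], [0.933, -0.361, 0.0], [0.0, 0.001, -1.0]]
force: [-0.2, 1.4, 2.7]
opening: 0.0004
```

Emit:
{"method": "drive_tool", "body": {"increments": [{"x": 0,"y": 0,"z": 0.007,"wx": 0,"wy": 0,"wz": 0,"hand": 1},{"x": 0,"y": 0,"z": 0.007,"wx": 0,"wy": 0,"wz": 0,"hand": 1}]}}

```text
time: 18.9
tool_pos: [0.5299, -0.0195, 0.107]
ee_rot: [[0.361, 0.933, 0.001], [0.933, -0.361, 0.0], [0.0, 0.001, -1.0]]
force: [1.4, 1.2, 4.7]
opening: 0.0001
```

Contact at ~0.110: the column slid 8 mm, so cap1 (at 0.104) is down its full stroke less the play. Pushing on at cap2.

Emit:
{"method": "drive_tool", "body": {"increments": [{"x": 0,"y": 0,"z": 0.007,"wx": 0,"wy": 0,"wz": 0,"hand": 1},{"x": 0,"y": 0,"z": 0.007,"wx": 0,"wy": 0,"wz": 0,"hand": 1}]}}

```text
time: 19.1
tool_pos: [0.53, -0.0195, 0.106]
ee_rot: [[0.361, 0.933, 0.001], [0.933, -0.361, 0.0], [0.001, 0.001, -1.0]]
force: [1.8, 0.9, 5.8]
opening: 0.0003
```

Emit:
{"method": "drive_tool", "body": {"increments": [{"x": 0,"y": 0,"z": 0.007,"wx": 0,"wy": 0,"wz": 0,"hand": 1},{"x": 0,"y": 0,"z": 0.007,"wx": 0,"wy": 0,"wz": 0,"hand": 1}]}}

```text
time: 19.3
tool_pos: [0.5289, -0.0199, 0.1044]
ee_rot: [[0.361, 0.933, -0.001], [0.933, -0.361, -0.0], [-0.001, -0.001, -1.0]]
force: [0.4, -0.2, 1.0]
opening: 0.0005
```

Emit:
{"method": "drive_tool", "body": {"increments": [{"x": 0,"y": 0,"z": 0.007,"wx": 0,"wy": 0,"wz": 0,"hand": 1},{"x": 0,"y": 0,"z": 0.007,"wx": 0,"wy": 0,"wz": 0,"hand": 1}]}}

```text
time: 19.5
tool_pos: [0.5291, -0.0199, 0.1034]
ee_rot: [[0.361, 0.933, -0.001], [0.933, -0.361, -0.0], [-0.001, -0.001, -1.0]]
force: [1.1, 1.3, 1.4]
opening: 0.0002
```

Click at cap2. Following it down.

Emit:
{"method": "drive_tool", "body": {"increments": [{"x": 0,"y": 0,"z": 0.007,"wx": 0,"wy": 0,"wz": 0,"hand": 1},{"x": 0,"y": 0,"z": 0.007,"wx": 0,"wy": 0,"wz": 0,"hand": 1}]}}

```text
time: 19.7
tool_pos: [0.5293, -0.0199, 0.1026]
ee_rot: [[0.361, 0.933, -0.001], [0.933, -0.361, -0.0], [-0.0, -0.0, -1.0]]
force: [-1.0, -0.2, 4.2]
opening: 0.0001
```

Emit:
{"method": "drive_tool", "body": {"increments": [{"x": 0,"y": 0,"z": 0.007,"wx": 0,"wy": 0,"wz": 0,"hand": 1},{"x": 0,"y": 0,"z": 0.007,"wx": 0,"wy": 0,"wz": 0,"hand": 1}]}}

```text
time: 19.9
tool_pos: [0.5294, -0.0199, 0.1017]
ee_rot: [[0.361, 0.933, -0.0], [0.933, -0.361, -0.0], [-0.0, -0.0, -1.0]]
force: [-2.4, -1.1, 5.8]
opening: 0.0006
```

Emit:
{"method": "drive_tool", "body": {"increments": [{"x": 0,"y": 0,"z": 0.007,"wx": 0,"wy": 0,"wz": 0,"hand": 1},{"x": 0,"y": 0,"z": 0.007,"wx": 0,"wy": 0,"wz": 0,"hand": 1}]}}

```text
time: 20.1
tool_pos: [0.5296, -0.0199, 0.1009]
ee_rot: [[0.361, 0.933, 0.0], [0.933, -0.361, -0.0], [-0.0, 0.0, -1.0]]
force: [-1.1, -0.6, 9.8]
opening: 0.0004
```

Cap2 now matches cap1's height-versus-force curve (≈10 N at 0.1009). On to cap3.

Emit:
{"method": "drive_tool", "body": {"increments": [{"x": 0,"y": 0,"z": -0.05,"wx": 0,"wy": 0,"wz": 0,"hand": 1},{"x": 0,"y": 0,"z": -0.25,"wx": 0,"wy": 0,"wz": 0,"hand": 1},{"x": -0.15,"y": 0,"z": -0.3,"wx": 0,"wy": 0,"wz": 0,"hand": 1},{"x": -0.4,"y": 0,"z": -0.3,"wx": 0,"wy": 0,"wz": 0,"hand": 1},{"x": -0.62,"y": 0,"z": -0.3,"wx": 0,"wy": 0,"wz": 0,"hand": 1},{"x": -0.62,"y": 0,"z": -0.25,"wx": 0,"wy": 0,"wz": 0,"hand": 1},{"x": -0.62,"y": 0,"z": -0.2,"wx": 0,"wy": 0,"wz": 0,"hand": 1},{"x": -0.62,"y": 0,"z": -0.2,"wx": 0,"wy": 0,"wz": 0,"hand": 1}]}}

```text
time: 20.9
tool_pos: [0.4959, -0.1055, 0.1297]
ee_rot: [[0.36, 0.933, -0.001], [0.933, -0.36, 0.001], [0.0, -0.001, -1.0]]
force: [-0.1, 0.1, 0.3]
opening: 0.0003
```

```bash
python3 -c "
from h import *
plan([CAP[2][0],CAP[2][1],.113],-21.2)"
```

```text
t 20.9 shift [-0.0047 -0.0008  0.1111] turn [-0.0004 -0.0001  0.0006] rows>= 0.33358104641661057 0.015353457957345988 F [-0.12  0.07  0.26]
```

Emit:
{"method": "drive_tool", "body": {"increments": [{"x": 0,"y": 0,"z": 0.03,"wx": 0,"wy": 0,"wz": 0,"hand": 1},{"x": 0,"y": 0,"z": 0.06,"wx": 0,"wy": 0,"wz": 0,"hand": 1},{"x": 0,"y": 0,"z": 0.09,"wx": 0,"wy": 0,"wz": 0,"hand": 1},{"x": 0,"y": 0,"z": 0.12,"wx": 0,"wy": 0,"wz": 0,"hand": 1},{"x": 0,"y": 0,"z": 0.12,"wx": 0,"wy": 0,"wz": 0,"hand": 1}]}}

```text
time: 21.4
tool_pos: [0.4957, -0.1062, 0.1119]
ee_rot: [[0.36, 0.933, -0.001], [0.933, -0.36, 0.0], [-0.0, -0.001, -1.0]]
force: [0.5, -0.5, 0.5]
opening: 0.0004
```

Emit:
{"method": "drive_tool", "body": {"increments": [{"x": 0,"y": 0,"z": 0.007,"wx": 0,"wy": 0,"wz": 0,"hand": 1},{"x": 0,"y": 0,"z": 0.014,"wx": 0,"wy": 0,"wz": 0,"hand": 1}]}}

```text
time: 21.6
tool_pos: [0.4961, -0.1065, 0.1105]
ee_rot: [[0.361, 0.933, 0.0], [0.933, -0.361, -0.0], [0.0, 0.0, -1.0]]
force: [0.7, 0.6, -0.9]
opening: 0.0005
```

Emit:
{"method": "drive_tool", "body": {"increments": [{"x": 0,"y": 0,"z": 0.007,"wx": 0,"wy": 0,"wz": 0,"hand": 1},{"x": 0,"y": 0,"z": 0.007,"wx": 0,"wy": 0,"wz": 0,"hand": 1}]}}

```text
time: 21.8
tool_pos: [0.4961, -0.1066, 0.1095]
ee_rot: [[0.361, 0.933, 0.0], [0.933, -0.361, -0.0], [-0.0, 0.0, -1.0]]
force: [0.6, 1.0, 0.0]
opening: 0.0006
```

Emit:
{"method": "drive_tool", "body": {"increments": [{"x": 0,"y": 0,"z": 0.007,"wx": 0,"wy": 0,"wz": 0,"hand": 1},{"x": 0,"y": 0,"z": 0.007,"wx": 0,"wy": 0,"wz": 0,"hand": 1}]}}

```text
time: 22.0
tool_pos: [0.4961, -0.1066, 0.1084]
ee_rot: [[0.361, 0.933, 0.0], [0.933, -0.361, -0.0], [-0.0, 0.0, -1.0]]
force: [0.5, -0.5, 1.8]
opening: 0.0005
```

Emit:
{"method": "drive_tool", "body": {"increments": [{"x": 0,"y": 0,"z": 0.007,"wx": 0,"wy": 0,"wz": 0,"hand": 1},{"x": 0,"y": 0,"z": 0.007,"wx": 0,"wy": 0,"wz": 0,"hand": 1}]}}

```text
time: 22.2
tool_pos: [0.4961, -0.1065, 0.1073]
ee_rot: [[0.361, 0.933, 0.0], [0.933, -0.361, -0.0], [-0.0, 0.0, -1.0]]
force: [0.4, -1.2, 2.8]
opening: 0.0004
```

Emit:
{"method": "drive_tool", "body": {"increments": [{"x": 0,"y": 0,"z": 0.007,"wx": 0,"wy": 0,"wz": 0,"hand": 1},{"x": 0,"y": 0,"z": 0.007,"wx": 0,"wy": 0,"wz": 0,"hand": 1}]}}

```text
time: 22.4
tool_pos: [0.4961, -0.1065, 0.1063]
ee_rot: [[0.361, 0.933, 0.0], [0.933, -0.361, -0.0], [0.0, 0.0, -1.0]]
force: [-0.2, -2.0, 6.1]
opening: 0.0003
```

Emit:
{"method": "drive_tool", "body": {"increments": [{"x": 0,"y": 0,"z": 0.007,"wx": 0,"wy": 0,"wz": 0,"hand": 1},{"x": 0,"y": 0,"z": 0.007,"wx": 0,"wy": 0,"wz": 0,"hand": 1}]}}

```text
time: 22.6
tool_pos: [0.4958, -0.1063, 0.105]
ee_rot: [[0.361, 0.933, -0.0], [0.933, -0.361, 0.0], [0.0, -0.001, -1.0]]
force: [-0.6, 0.6, 0.2]
opening: 0.0006
```

Emit:
{"method": "drive_tool", "body": {"increments": [{"x": 0,"y": 0,"z": 0.007,"wx": 0,"wy": 0,"wz": 0,"hand": 1},{"x": 0,"y": 0,"z": 0.007,"wx": 0,"wy": 0,"wz": 0,"hand": 1}]}}

```text
time: 22.8
tool_pos: [0.4957, -0.1063, 0.1038]
ee_rot: [[0.361, 0.933, -0.001], [0.933, -0.361, 0.0], [-0.0, -0.001, -1.0]]
force: [-0.6, 0.6, 0.2]
opening: 0.0007
```

Emit:
{"method": "drive_tool", "body": {"increments": [{"x": 0,"y": 0,"z": 0.007,"wx": 0,"wy": 0,"wz": 0,"hand": 1},{"x": 0,"y": 0,"z": 0.007,"wx": 0,"wy": 0,"wz": 0,"hand": 1}]}}

```text
time: 23.0
tool_pos: [0.4959, -0.1064, 0.1029]
ee_rot: [[0.361, 0.933, -0.0], [0.933, -0.361, 0.0], [-0.0, -0.0, -1.0]]
force: [-0.9, -0.2, -0.4]
opening: 0.0003
```

Emit:
{"method": "drive_tool", "body": {"increments": [{"x": 0,"y": 0,"z": 0.007,"wx": 0,"wy": 0,"wz": 0,"hand": 1},{"x": 0,"y": 0,"z": 0.007,"wx": 0,"wy": 0,"wz": 0,"hand": 1}]}}

```text
time: 23.2
tool_pos: [0.496, -0.1064, 0.102]
ee_rot: [[0.361, 0.933, -0.0], [0.933, -0.361, 0.0], [-0.0, -0.0, -1.0]]
force: [-1.1, -1.2, 2.3]
opening: 0.0002
```

Emit:
{"method": "drive_tool", "body": {"increments": [{"x": 0,"y": 0,"z": 0.007,"wx": 0,"wy": 0,"wz": 0,"hand": 1},{"x": 0,"y": 0,"z": 0.007,"wx": 0,"wy": 0,"wz": 0,"hand": 1}]}}

```text
time: 23.4
tool_pos: [0.4961, -0.1065, 0.1011]
ee_rot: [[0.361, 0.933, 0.0], [0.933, -0.361, -0.0], [-0.0, 0.0, -1.0]]
force: [-1.4, -0.5, 5.2]
opening: 0.0004
```

Emit:
{"method": "drive_tool", "body": {"increments": [{"x": 0,"y": 0,"z": 0.007,"wx": 0,"wy": 0,"wz": 0,"hand": 1},{"x": 0,"y": 0,"z": 0.007,"wx": 0,"wy": 0,"wz": 0,"hand": 1}]}}

```text
time: 23.6
tool_pos: [0.4961, -0.1066, 0.1003]
ee_rot: [[0.361, 0.933, 0.0], [0.933, -0.361, -0.0], [-0.0, 0.001, -1.0]]
force: [-1.1, -0.6, 6.6]
opening: 0.0005
```

Emit:
{"method": "drive_tool", "body": {"increments": [{"x": 0,"y": 0,"z": 0.007,"wx": 0,"wy": 0,"wz": 0,"hand": 1},{"x": 0,"y": 0,"z": 0.007,"wx": 0,"wy": 0,"wz": 0,"hand": 1}]}}

```text
time: 23.8
tool_pos: [0.4962, -0.1066, 0.0994]
ee_rot: [[0.361, 0.933, 0.001], [0.933, -0.361, -0.0], [-0.0, 0.001, -1.0]]
force: [-1.5, -0.0, 9.9]
opening: 0.0007
```

Emit:
{"method": "drive_tool", "body": {"increments": [{"x": 0,"y": 0,"z": 0.005,"wx": 0,"wy": 0,"wz": 0,"hand": 1},{"x": 0,"y": 0,"z": 0.005,"wx": 0,"wy": 0,"wz": 0,"hand": 1}]}}

```text
time: 24.0
tool_pos: [0.4963, -0.1066, 0.0988]
ee_rot: [[0.361, 0.933, 0.001], [0.933, -0.361, -0.001], [-0.0, 0.001, -1.0]]
force: [-2.1, -0.6, 12.1]
opening: 0.0008
```

Cap3 clicked and holds 12 N at 0.0988. Lifting to look, then re-checking caps 2 and 1 for play.

Emit:
{"method": "drive_tool", "body": {"increments": [{"x": 0,"y": 0,"z": -0.05,"wx": 0,"wy": 0,"wz": 0,"hand": 1},{"x": 0,"y": 0,"z": -0.4,"wx": 0,"wy": 0,"wz": 0,"hand": 1},{"x": -0.25,"y": 0,"z": -0.6,"wx": 0,"wy": 0,"wz": 0,"hand": 1},{"x": -0.4,"y": 0,"z": -0.7,"wx": 0,"wy": 0,"wz": 0,"hand": 1},{"x": -0.4,"y": 0,"z": -0.7,"wx": 0,"wy": 0,"wz": 0,"hand": 1},{"x": -0.4,"y": 0,"z": -0.7,"wx": 0,"wy": 0,"wz": 0,"hand": 1}]}}

```text
time: 24.6
tool_pos: [0.4742, -0.1627, 0.2034]
ee_rot: [[0.362, 0.932, 0.001], [0.932, -0.362, -0.0], [0.0, 0.001, -1.0]]
force: [-0.1, -0.1, -0.8]
opening: 0.0008
```

```bash
python3 -c "
from h import *
snap('wrist','w20');snap('scene','sc20');snap('side','s20')
a=cv2.imread('pics/sc20.png')[215:305,180:290];b=cv2.imread('pics/s20.png')[145:205,180:255]
cv2.imwrite('pics/c20.png',np.hstack([cv2.resize(a,(400,330),interpolation=2),cv2.resize(b,(400,330),interpolation=2)]))
plan([CAP[1][0],CAP[1][1],.113],-21.2)"
```

```text
t 24.75 shift [1.0179 0.002  0.5964] turn [-0.0004 -0.0001  0.0007] rows>= 3.539298675013445 0.017954270415715318 F [-1.27 -0.12  0.06]
```

View pics/c20.png

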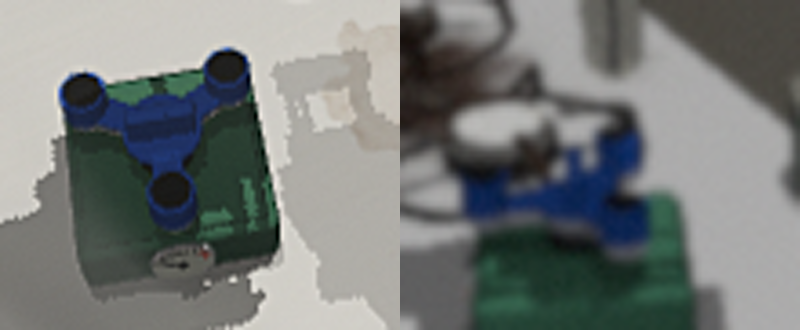

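View pics/w20.png

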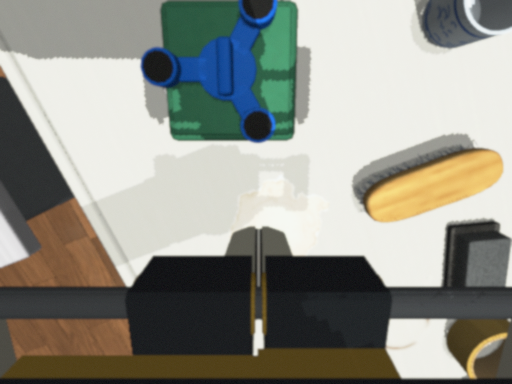

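Scene and side views show the support level and seated with no grey shoulder showing under the sleeves, and the needle back at rest. Re-pressing cap2 and cap1 gently as a check.

Emit:
{"method": "drive_tool", "body": {"increments": [{"x": 0.3,"y": 0,"z": 0,"wx": 0,"wy": 0,"wz": 0,"hand": 1},{"x": 0.6,"y": 0,"z": 0.05,"wx": 0,"wy": 0,"wz": 0,"hand": 1},{"x": 0.9,"y": 0,"z": 0.1,"wx": 0,"wy": 0,"wz": 0,"hand": 1},{"x": 1.0,"y": 0,"z": 0.3,"wx": 0,"wy": 0,"wz": 0,"hand": 1},{"x": 1.0,"y": 0,"z": 0.5,"wx": 0,"wy": 0,"wz": 0,"hand": 1},{"x": 1.0,"y": 0,"z": 0.6,"wx": 0,"wy": 0,"wz": 0,"hand": 1},{"x": 1.0,"y": 0,"z": 0.6,"wx": 0,"wy": 0,"wz": 0,"hand": 1}]}}

```text
time: 25.45
tool_pos: [0.5269, -0.021, 0.1104]
ee_rot: [[0.358, 0.934, -0.005], [0.934, -0.358, 0.0], [-0.002, -0.005, -1.0]]
force: [0.8, -0.7, 0.5]
opening: 0.0001
```

Emit:
{"method": "drive_tool", "body": {"increments": [{"x": 0.01,"y": 0,"z": 0.015,"wx": 0,"wy": 0,"wz": 0,"hand": 1},{"x": 0.01,"y": 0,"z": 0.03,"wx": 0,"wy": 0,"wz": 0,"hand": 1},{"x": 0.01,"y": 0,"z": 0.045,"wx": 0,"wy": 0,"wz": 0,"hand": 1},{"x": 0.01,"y": 0,"z": 0.045,"wx": 0,"wy": 0,"wz": 0,"hand": 1}]}}

```text
time: 25.85
tool_pos: [0.5292, -0.0213, 0.1067]
ee_rot: [[0.361, 0.932, 0.001], [0.932, -0.361, -0.0], [0.0, 0.001, -1.0]]
force: [-0.5, 0.3, -0.0]
opening: 0.0005
```

Emit:
{"method": "drive_tool", "body": {"increments": [{"x": 0.01,"y": 0,"z": 0.007,"wx": 0,"wy": 0,"wz": 0,"hand": 1},{"x": 0.01,"y": 0,"z": 0.014,"wx": 0,"wy": 0,"wz": 0,"hand": 1},{"x": 0.01,"y": 0,"z": 0.021,"wx": 0,"wy": 0,"wz": 0,"hand": 1},{"x": 0.01,"y": 0,"z": 0.021,"wx": 0,"wy": 0,"wz": 0,"hand": 1}]}}

```text
time: 26.25
tool_pos: [0.5295, -0.0197, 0.1032]
ee_rot: [[0.361, 0.933, -0.0], [0.933, -0.361, -0.0], [-0.0, -0.0, -1.0]]
force: [-1.1, 1.1, 0.2]
opening: 0.0005
```

Emit:
{"method": "drive_tool", "body": {"increments": [{"x": 0,"y": 0,"z": 0.007,"wx": 0,"wy": 0,"wz": 0,"hand": 1},{"x": 0,"y": 0,"z": 0.007,"wx": 0,"wy": 0,"wz": 0,"hand": 1}]}}

```text
time: 26.45
tool_pos: [0.5296, -0.0198, 0.1022]
ee_rot: [[0.361, 0.933, -0.0], [0.933, -0.361, -0.0], [-0.0, 0.0, -1.0]]
force: [0.1, 0.6, 1.2]
opening: 0.0005
```

Emit:
{"method": "drive_tool", "body": {"increments": [{"x": 0,"y": 0,"z": 0.007,"wx": 0,"wy": 0,"wz": 0,"hand": 1},{"x": 0,"y": 0,"z": 0.007,"wx": 0,"wy": 0,"wz": 0,"hand": 1}]}}

```text
time: 26.65
tool_pos: [0.5297, -0.0197, 0.1013]
ee_rot: [[0.361, 0.933, 0.0], [0.933, -0.361, -0.0], [0.0, 0.0, -1.0]]
force: [0.1, -0.9, 3.5]
opening: 0.0005
```

Emit:
{"method": "drive_tool", "body": {"increments": [{"x": 0,"y": 0,"z": 0.007,"wx": 0,"wy": 0,"wz": 0,"hand": 1},{"x": 0,"y": 0,"z": 0.007,"wx": 0,"wy": 0,"wz": 0,"hand": 1}]}}

```text
time: 26.85
tool_pos: [0.5298, -0.0197, 0.1004]
ee_rot: [[0.361, 0.933, 0.001], [0.933, -0.361, -0.0], [0.0, 0.001, -1.0]]
force: [-0.3, -0.5, 7.0]
opening: 0.0001
```

Cap2 now reads the same as cap3 (≈7 N at 0.1004). Checking cap1.

Emit:
{"method": "drive_tool", "body": {"increments": [{"x": 0,"y": 0,"z": -0.05,"wx": 0,"wy": 0,"wz": 0,"hand": 1},{"x": 0,"y": 0,"z": -0.3,"wx": 0,"wy": 0,"wz": 0,"hand": 1},{"x": -0.15,"y": -0.25,"z": -0.35,"wx": 0,"wy": 0,"wz": 0,"hand": 1},{"x": -0.31,"y": -0.54,"z": -0.35,"wx": 0,"wy": 0,"wz": 0,"hand": 1},{"x": -0.31,"y": -0.54,"z": -0.25,"wx": 0,"wy": 0,"wz": 0,"hand": 1},{"x": -0.31,"y": -0.54,"z": -0.1,"wx": 0,"wy": 0,"wz": 0,"hand": 1},{"x": -0.31,"y": -0.54,"z": -0.04,"wx": 0,"wy": 0,"wz": 0,"hand": 1},{"x": -0.31,"y": -0.54,"z": -0.04,"wx": 0,"wy": 0,"wz": 0,"hand": 1}]}}

```text
time: 27.65
tool_pos: [0.4367, -0.0337, 0.1053]
ee_rot: [[0.36, 0.933, -0.002], [0.933, -0.36, -0.0], [-0.001, -0.002, -1.0]]
force: [0.5, -1.1, 0.7]
opening: 0.0004
```

Emit:
{"method": "drive_tool", "body": {"increments": [{"x": 0,"y": 0,"z": 0.007,"wx": 0,"wy": 0,"wz": 0,"hand": 1},{"x": 0,"y": 0,"z": 0.014,"wx": 0,"wy": 0,"wz": 0,"hand": 1},{"x": 0,"y": 0,"z": 0.021,"wx": 0,"wy": 0,"wz": 0,"hand": 1},{"x": 0,"y": 0,"z": 0.021,"wx": 0,"wy": 0,"wz": 0,"hand": 1}]}}

```text
time: 28.05
tool_pos: [0.4374, -0.0339, 0.1032]
ee_rot: [[0.361, 0.933, 0.0], [0.933, -0.361, -0.0], [0.0, 0.0, -1.0]]
force: [-0.4, 0.2, 0.6]
opening: 0.0006
```

Emit:
{"method": "drive_tool", "body": {"increments": [{"x": 0,"y": 0,"z": 0.007,"wx": 0,"wy": 0,"wz": 0,"hand": 1},{"x": 0,"y": 0,"z": 0.007,"wx": 0,"wy": 0,"wz": 0,"hand": 1}]}}

```text
time: 28.25
tool_pos: [0.4374, -0.0339, 0.102]
ee_rot: [[0.361, 0.933, 0.0], [0.933, -0.361, -0.0], [0.0, 0.0, -1.0]]
force: [-0.6, -0.4, 2.0]
opening: 0.0006
```

Emit:
{"method": "drive_tool", "body": {"increments": [{"x": 0,"y": 0,"z": 0.007,"wx": 0,"wy": 0,"wz": 0,"hand": 1},{"x": 0,"y": 0,"z": 0.007,"wx": 0,"wy": 0,"wz": 0,"hand": 1}]}}

```text
time: 28.45
tool_pos: [0.4373, -0.0338, 0.101]
ee_rot: [[0.361, 0.933, 0.0], [0.933, -0.361, -0.0], [0.0, 0.0, -1.0]]
force: [-0.4, 0.3, 5.0]
opening: 0.0004
```

Emit:
{"method": "drive_tool", "body": {"increments": [{"x": 0,"y": 0,"z": 0.007,"wx": 0,"wy": 0,"wz": 0,"hand": 1},{"x": 0,"y": 0,"z": 0.007,"wx": 0,"wy": 0,"wz": 0,"hand": 1}]}}

```text
time: 28.65
tool_pos: [0.4373, -0.0338, 0.1]
ee_rot: [[0.361, 0.933, 0.0], [0.933, -0.361, -0.0], [-0.0, 0.0, -1.0]]
force: [-0.7, 0.6, 8.4]
opening: 0.0004
```

All three corners now give the same height at the same force (about 5 N at 0.101). Retreating.

Emit:
{"method": "drive_tool", "body": {"increments": [{"x": 0,"y": 0,"z": -0.05,"wx": 0,"wy": 0,"wz": 0,"hand": 1},{"x": 0,"y": 0,"z": -0.3,"wx": 0,"wy": 0,"wz": 0,"hand": 1},{"x": 0,"y": 0,"z": -0.6,"wx": 0,"wy": 0,"wz": 0,"hand": 1},{"x": -0.3,"y": 0,"z": -0.8,"wx": 0,"wy": 0,"wz": 0,"hand": 1},{"x": -0.6,"y": 0,"z": -0.9,"wx": 0,"wy": 0,"wz": 0,"hand": 1},{"x": -0.8,"y": 0,"z": -0.9,"wx": 0,"wy": 0,"wz": 0,"hand": 1},{"x": -0.8,"y": 0,"z": -0.9,"wx": 0,"wy": 0,"wz": 0,"hand": 1},{"x": -0.8,"y": 0,"z": -0.9,"wx": 0,"wy": 0,"wz": 0,"hand": 1}]}}

```text
time: 29.45
tool_pos: [0.3937, -0.1461, 0.2351]
ee_rot: [[0.363, 0.932, 0.0], [0.932, -0.363, -0.0], [0.0, 0.0, -1.0]]
force: [0.2, 0.1, -0.5]
opening: 0.0007
```

```bash
python3 -c "
from h import *
snap('scene','sc30');snap('side','s30')
a=cv2.imread('pics/sc30.png')[160:310,140:290];b=cv2.imread('pics/s30.png')[145:205,180:255]
cv2.imwrite('pics/c30.png',np.hstack([cv2.resize(a,(400,400),interpolation=2),cv2.resize(b,(400,400),interpolation=2)]))"
```

```text
(no output)
```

View pics/c30.png

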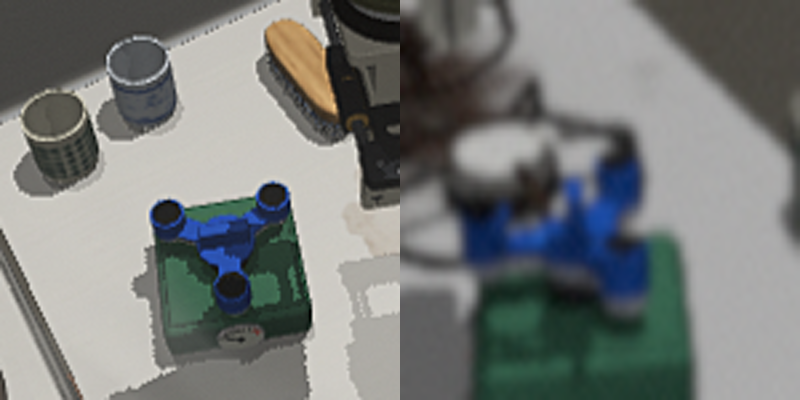

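The support sits level on the crosshead (crop caps (167,214), (272,196), (233,288)), the needle is at rest, cups and brush are where they were, and the tool is clear. Handing in.

```bash
python3 -c "
from workcell import order
print(order.finish_job())"
```

```text
the job is handed in; nothing more can be done
None
```

The blue support is on the scale with all three corners clicked home, and I handed the job in at about 29.6 s of the 61 s allowed. The hand-in gives no verdict.

**What I did:** I picked the larger of the two blue supports; its caps measured 54 mm from the centre. I gripped it by the rib, laid it on the posts and let go. I then pushed caps 1, 2 and 3 in turn with the closed fingers, in steps of about 1 mm. The column slid down about 8 mm during the first push. Each post clicked with a clear force drop after about 6 to 7 N.

**Last checks:**
- **Seating:** caps 1 and 2, pressed again, and cap 3 in its push all met the same height, about 5 N with the fingertips at 0.101 m.
- **Scale:** the highest force I read was 13.7 N, below the red marks. The needle was back at rest at the end.
- **Surroundings:** the cups and brush look undisturbed, and the arm was clear of everything.

**What disagreed:**
- After the first click, the camera heights for the caps disagreed by several millimetres. I relied on the contact heights felt with the fingers.
- The forces I read just before the clicks (5.8 to 6.6 N) are slightly under the stated 7 to 14 N. I read force only after each step, so the true peak probably fell between readings.

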